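Gauge the bore of a centrifuge sleeve

TASK

Lift the bore gauge from its cup by the lock bar and lower it into the sleeve's bore, side rod between the two posts, until its sprung collar presses lightly on the rim (about 4 N; the rim's height is unknown, so feel for it). Keeping that light press, turn the lock bar fully anticlockwise so that the plungers spring out to the wall, then fully back to lock them. Ease off the twist, draw the gauge straight out and stand it upright in its cup, still locked at the bore's size; never force it against the stand, and leave the other things alone.

Things in the scene. Friction and masses are not known exactly. Their poses are not given: they have to be found in the camera images.
- lock_grip (a point): Centre of the black lock bar on top of the loose bore gauge: flat upright bar 40 mm long (its x), 12 mm thick (its y), 26 mm high, 122 mm above the gauge's nose; below it 11 mm of neck (diameter 10 mm), then the stem (22 mm). Pinch it across its y. The gauge (about 0.3 kg, 136 mm tall) may be lifted by it. Its axes turn with the bar; locked, they equal the gauge's.
- lock (a joint): Turn of the lock bar on the gauge, rad: 0 = locked (start), grows anticlockwise from above to the stop at 0.9 = free. Friction 0.09 to 0.14 Nm; stays where left. Plungers are free above about 0.4, firmly held below 0.2. The gauge's body turns with the bar until its side rod meets a post (up to 0.07 rad), so turn a little over 0.9 and feel for the stop (0.3 Nm is plenty).
- gauge: The steel bore gauge, origin at the centre of its nose's underside, z up its axis. Guide head diameter 41 mm, z 0 to 30 mm, nose chamfered 4 x 5 mm. Brass plungers along its y at z = 16 mm. A side rod of diameter 6 mm points to its -x at z = 60 mm and ends at x = -66 mm.
- gauge_nose (a point): Centre of the underside of the gauge's nose (same point as the gauge's origin).
- collar: The gauge's sprung brass collar, ring of outer diameter 56 mm, 7 mm thick, origin at the centre of its underside, 36 mm above the nose when free; slides up the stem up to 8 mm against a spring: 1.6 N to start, then 0.8 N per mm, 8 N at the end of its travel.
- tip_a (a point): Outer end of the plunger that points to the gauge's +y. Each plunger slides 0 to 10 mm, pushed out by about 2 N; retracted, the two ends are 34 mm apart, fully out 54 mm. When locked they hold, but side load or twist left on the gauge while it is drawn out drags them off size.
- tip_b (a point): Outer end of the plunger that points to the gauge's -y.
- stand: Fixed inspection stand, origin at the centre of the underside of its grey base (124 x 116 x 12 mm), z up. Two upright steel posts of diameter 10 mm, 130 mm high with pointed tops, stand at x = -52 mm, y = +11 and -11 mm (12 mm clear between them), to take the gauge's side rod. It carries the aluminium sleeve on its z axis.
- bore_axis (a point): Point on the axis of the upright aluminium sleeve on three studs of the stand, 75 mm above the stand's origin (not the rim). Sleeve: outer diameter 60 mm, bore 44 mm, no lead-in, 50 mm long, open below. Its rim lies anywhere from 66 to 94 mm above the stand's origin and is not reported; it does not give. Keep all contact forces of gauge on stand, added up, below 40 N.
- rest_floor (a point): Centre of the inner floor of the gauge's cup, 6 mm above the worktop: fixed shallow grey cup, inner diameter 62 mm, rim 21 mm above the worktop. The gauge starts standing in it on its nose.
- timer: White timer, 64 x 66 x 18 mm, loose bystander; origin under its centre.
- reagent: Small white reagent bottle with a grey cap, diameter 23 mm, 66 mm tall, loose bystander; origin under its centre.
- specimen_pot: White lidded specimen pot, diameter 55 mm, 59 mm tall, loose bystander; origin under its centre.
- slide_box: Dark blue flat box, 88 x 175 x 34 mm, loose bystander; origin under its centre.
Things that resemble listed ones, but are neither listed nor needed, are in the scene too. There is more than one size of the gauge; the job needs the larger.

How it is judged (in metres and radians):
On the way, in this order (a step that is already met when the one before it is completed fails the run):
1. the gauge, still locked with its plungers in, is in the bore and its collar presses on the rim with 2.5 to 6.5 N (contact force between collar and stand between 2.5 and 6.5 N and horizontal distance between gauge_nose and bore_axis below 0.003 m and value of joint lock below 0.15 rad and distance between tip_a and tip_b below 0.037 m), for 0.3 s.
2. the lock is turned open (over 0.6 rad) with the collar pressed on the rim (1.5 to 8 N), and the plungers have sprung out to the bore's 44 mm (43 to 45 mm) (value of joint lock above 0.6 rad and distance between tip_a and tip_b between 0.043 and 0.045 m and contact force between collar and stand between 1.5 and 8 N and horizontal distance between gauge_nose and bore_axis below 0.003 m), for 0.2 s.
3. the lock is turned shut again (under 0.12 rad) with the collar still pressed on the rim (1.5 to 8 N) and the plungers at the bore's size (value of joint lock below 0.12 rad and distance between tip_a and tip_b between 0.043 and 0.045 m and contact force between collar and stand between 1.5 and 8 N and horizontal distance between gauge_nose and bore_axis below 0.003 m), for 0.2 s.
At the end, for the whole second after the job is handed in: The gauge stands upright (within 0.08 rad) and still on the floor of its cup (nose within 12 mm of the centre, under 10 mm above the worktop), let go, locked (lock under 0.12 rad), its plunger ends 43 to 45 mm apart (horizontal distance between gauge_nose and rest_floor below 0.012 m and height (world z) of gauge_nose below 0.01 m and angle between gauge's own z axis and vertical below 0.08 rad and value of joint lock below 0.12 rad and distance between tip_a and tip_b between 0.043 and 0.045 m and linear speed of gauge below 0.02 m/s); the robot touches nothing.
It fails at once if the gauge loads the stand with more than 40 N, all contacts added up (contact force between gauge and stand above 40 N).
It fails at once if the timer is moved by more than 15 mm (distance of timer from where it was at the start of the episode above 0.015 m).
It fails at once if the reagent is moved by more than 15 mm (distance of reagent from where it was at the start of the episode above 0.015 m).
It fails at once if the specimen pot is moved by more than 15 mm (distance of specimen_pot from where it was at the start of the episode above 0.015 m).
It fails at once if the slide box is moved by more than 15 mm (distance of slide_box from where it was at the start of the episode above 0.015 m).
It also fails if it takes over 67 s, if anything falls off the work surface, if the arm or the gripper's body presses on something with over 40 N, if the wrist force passes 120 N, or if a joint passes its speed limit or range.

ROBOT

A 7-joint arm with a two-finger parallel gripper is mounted at the origin on a cart in front of the work surface, level with it; the furniture and walls round the work are solid. World frame = base frame: x ahead of the robot, y to its left, z up, the work surface at z = 0. Lengths are in m, angles in degrees, forces in N, time in s.
With the tool pointing down it reaches from about 0.425 to 0.875 m from the base axis. Payload 4.7 kg.
Tool frame: the origin (TCP) lies on the front face of the gripper's body, between the roots of the fingers; the fingertips stand 70 mm ahead of it and the grasp point (between the pads) lies 51 mm ahead of it (tip_extent is the distance from the TCP to the fingertips, in m); z points along the fingers, y is the direction in which the jaws open and shut (so a half turn about z gives the same grasp; the last joint's range is limited). The gripper opens to 87 mm and grips with 3 to 60 N. Pads are 19 mm wide; open, the fingers measure 117 mm over their backs; the gripper's body (75 mm by 190 mm) begins 51 mm behind the grasp point.
Start: joints at [-69.265, 18.392, -4.016, 83.108, 1.295, 78.541, -3.26], TCP at [0.222, 0.611, 0.292] pointing down, gripper open.
Joint ranges: [-163.93, 163.93], [-17.29, 119.83], [-79.2, 71.16], [3.27, 140.29], [-89.18, 269.18], [5.43, 117.66], [-154.24, 154.24]. Speed limits (degrees/s): [147.25, 147.25, 180, 180, 180, 180, 180].

INTERFACE

Orientations are given as [roll, pitch, yaw] about the fixed x, y, z axes, in that order (R = Rz(yaw) Ry(pitch) Rx(roll)).
In Python, from cell import * gives the robot as it stands.
- The arm moves only by the tool carry_out, never from a script. Its argument "increments" is text: rows parted by semicolons, each of 7 numbers parted by spaces: the opening, from 0 (shut) to 1 (fully open), then the shift along the tool's x, y, z in m, then the turn, a rotation vector about the tool's x, y, z in degrees. A call has 1 to 20 rows; each row shifts and turns the pose as measured when the row begins, along the tool's axes as they then stand; what a row does not reach is not made up. A row lasts 1/8 s, in which the tool goes at most 62.5 mm and 10.7 degrees, less where a joint would pass 70% of its speed; a pose out of reach is approached as far as the arm can. A call is refused whole if a number of a shift passes 0.0625 or a number of a turn 10.7, either way. A call with a gripper value outside its range is refused whole. The fingers move at their own pace and stop on an object; "force" is the grip in N (left out, the last holds). Time passes only in rows, so rows that do not move let the fingers close. It gives the time, the measured TCP pose, the force and the opening at its end, in the units of the state.
- get_obs(): the state, without advancing time (a new reading comes with each control period).
- read_camera(name): name is "scene" or "top" or "wrist"; returns a dict with "img" (384x512x3 uint8, blue, green, red), "fx", "fy", "cx", "cy" (pixels), "k1" (the pictures are not rectified: a ray, as slopes to the right and down, at radius r is drawn at 1 + k1 r^2 times it, then the intrinsics apply), "world_from_camera" (4x4, takes a point from camera to world coordinates). Camera axes: x right, y down, z forward; pixel columns grow to the right and rows downward; lengths in m; the calibration is good to about 2 mm. A picture is of the moment at which its call begins. There is no depth.
- sign_off(): hands the job in, once; it reports no verdict.
Trained networks look in a picture, given as the dict that the camera call returned (one of the last four; its "shot" number tells which), for a name from the list of things; names that differ only in an ending like _2 or _b are one class to them, and where a whole thing is asked for, a point or a joint stands for the part that bears it (a point fixed in the world has none). Each returns a list of dicts, best first, with "confidence" (0 to 1); they miss things now and then, are a little off and sometimes report something else, mostly with a low value. They report only what shows in the picture. A call takes as long as a camera call. They do not tell look-alikes from the thing itself.
- masks_of(target, picture): "pixels" (384x512 bool, what is visible of it) and "bbox" ([left, top, right, bottom] in pixels, round what is visible of it).
The state is a dict: "time_s": time; "qpos": joint angles; "joint_velocities": joint speeds; "effort": joint torques, N m; "tool_pos": TCP position; "tool_rot": TCP orientation; "force": force on the tool from outside, world axes, zero at the start; "wrist_torque": the same for the moment, N m; "grip_width": finger opening in m.
Only numpy, scipy, OpenCV 4.12 (cv2) and the standard library are available. Lean on these libraries where they do the work, as an engineer would, in place of code of your own. Each camera call takes 0.05 s, during which the arm holds its last target.

## Working session

There is one attempt and no reset: what is moved stays moved. The work goes in short steps, Python scripts to look and compute and a tool call to move; the robot and the scene stay as the last step left them, time stands still between calls to the robot, and variables do not carry over. Pictures are saved under pics/ and viewed, and the job is handed in when it is done.

Besides the shell and the picture viewer there is one more tool, called after "Call:" as name(argument=value, ...), one argument or row to a line, values as JSON. carry_out: Moves the arm, as the interface text tells. Its arguments: {"type":"object","properties":{"increments":{"type":"string"},"force":{"type":"number"}},"required":["increments"]}

```bash
ls; mkdir -p pics; python3 - <<'E'
from cell import *
import cv2
o=get_obs()
for k,v in o.items(): print(k,v)
for n in ["scene","top","wrist"]:
    p=read_camera(n); cv2.imwrite(f"pics/{n}0.png",p["img"])
    print(n,p["fx"],p["fy"],p["cx"],p["cy"],p["k1"],p["world_from_camera"])
    for t in ["gauge","lock_grip","stand","timer","reagent","specimen_pot","slide_box","collar"]:
        for d in masks_of(t,p): print(t,round(d["confidence"],2),d["bbox"],d["pixels"].sum())
E
```

```text
pics
time_s 0.0
qpos [-69.26475381  18.43829914  -4.01619702  83.17569117   1.29637902
  78.53967461  -3.26111242]
joint_velocities [ 0.06742229 -0.01056663 -0.01948551  0.03275375  0.02144439 -0.00616598
 -0.06627849]
effort [ 1.13507388e-04 -4.91283917e+01 -4.03621774e-01 -3.12523842e+01
 -6.37484458e-02  4.39285592e-02  1.85033882e-04]
tool_pos [0.2214364  0.6106703  0.29116318]
tool_rot [-1.79891658e+02  6.89251127e-03  1.60074322e+02]
force [ 0.10221373 -0.17214143  0.48007607]
wrist_torque [-0.00526805  0.04476835 -0.03136127]
grip_width 0.08687194950522975
scene 411.4773002502769 411.4773002502769 255.6715566244149 187.82618661294887 0.040633484677269675 [[ 0.66902694 -0.4892419   0.55950453 -0.01131342]
 [-0.74301925 -0.42199272  0.51946563 -0.51642188]
 [-0.01803752 -0.76325914 -0.64584065  0.74642922]
 [ 0.          0.          0.          1.        ]]
gauge 0.83 [182.6, 145.6, 211.7, 188.0] 605
gauge 0.55 [144.8, 182.6, 158.3, 214.4] 356
gauge 0.29 [213.9, 152.2, 282.7, 186.7] 1601
lock_grip 0.44 [190.1, 145.3, 205.3, 163.0] 177
stand 0.77 [257.1, 215.5, 324.8, 272.6] 2569
[... 917 characters left out ...]
68
stand 0.96 [289.9, 176.5, 358.2, 246.8] 2882
timer 0.57 [252.5, 195.4, 281.1, 227.4] 773
reagent 0.47 [281.9, 140.8, 290.6, 156.3] 113
specimen_pot 0.68 [334.1, 111.0, 357.4, 134.4] 488
slide_box 0.68 [163.2, 104.2, 233.7, 183.3] 2998
slide_box 0.32 [283.3, 141.5, 290.4, 156.3] 96
collar 0.65 [160.2, 262.8, 176.9, 279.7] 120
wrist 315.81066291661625 315.81066291661625 251.24473947827872 190.0393836084371 -0.07692569359866949 [[ 3.42002373e-01  9.06527197e-01  2.47472863e-01  1.53605127e-01]
 [ 9.39699085e-01 -3.29951608e-01 -8.99864763e-02  6.36053678e-01]
 [ 7.88808858e-05  2.63325611e-01 -9.64707011e-01  3.83860863e-01]
 [ 0.00000000e+00  0.00000000e+00  0.00000000e+00  1.00000000e+00]]
```

```bash
python3 - <<'E'
import cv2
a=cv2.imread("pics/top0.png")[90:310,130:400]; cv2.imwrite("pics/top0c.png",cv2.resize(a,None,fx=2.9,fy=2.7,interpolation=cv2.INTER_CUBIC) if 0 else cv2.resize(a,None,fx=2.7,fy=2.7,interpolation=cv2.INTER_CUBIC))
a=cv2.imread("pics/scene0.png")[120:300,130:400]; cv2.imwrite("pics/scene0c.png",cv2.resize(a,None,fx=2.9,fy=2.9,interpolation=cv2.INTER_CUBIC))
E
```

```text
(no output)
```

View pics/top0c.png

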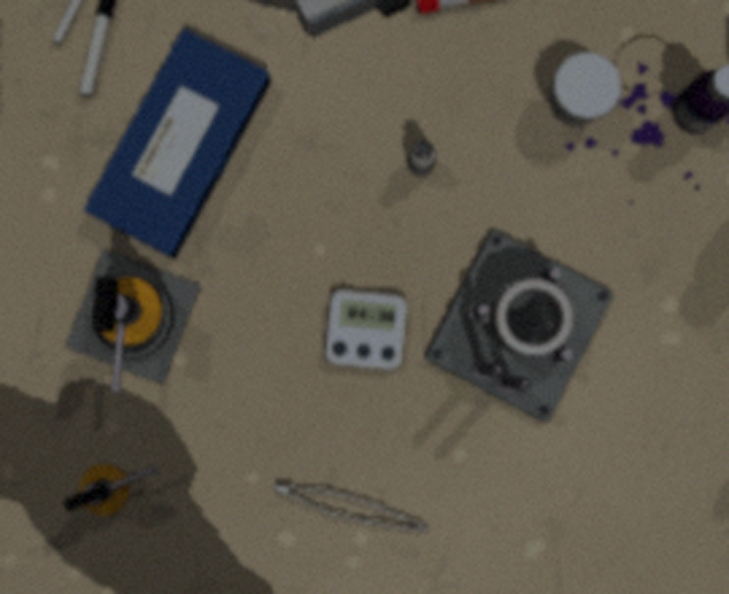

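View pics/scene0c.png

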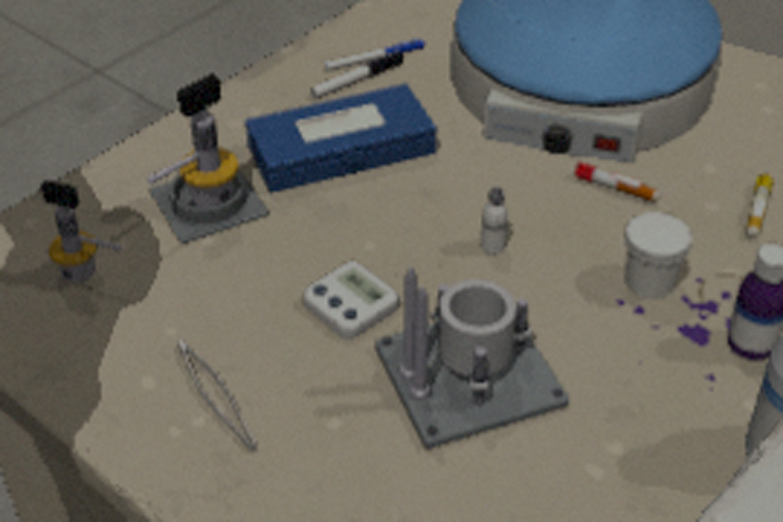

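View pics/scene0.png

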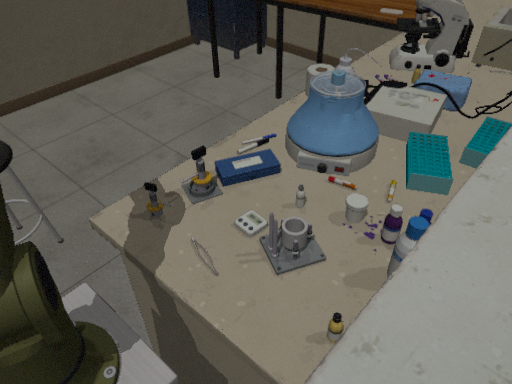

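```bash
cat > h.py <<'E'
from cell import *
import numpy as np, cv2
from scipy.spatial.transform import Rotation as R
def K(p): return np.array([[p["fx"],0,p["cx"]],[0,p["fy"],p["cy"]],[0,0,1]]),np.array([p["k1"],0,0,0,0])
def pix2w(p,uv,z):
    k,d=K(p); T=np.array(p["world_from_camera"])
    uv=np.array(uv,float).reshape(-1,1,2)
    n=cv2.undistortPoints(uv,k,d).reshape(-1,2)
    r=np.c_[n,np.ones(len(n))]@T[:3,:3].T; o=T[:3,3]
    return o+r*((z-o[2])/r[:,2:3])
def w2pix(p,X):
    k,d=K(p); T=np.linalg.inv(np.array(p["world_from_camera"]))
    X=np.array(X,float).reshape(-1,3)
    return cv2.projectPoints(X,cv2.Rodrigues(T[:3,:3])[0],T[:3,3],k,d)[0].reshape(-1,2)
def save(p,name,crop=None,f=1):
    a=p["img"]
    if crop: a=a[crop[1]:crop[3],crop[0]:crop[2]]
    cv2.imwrite("pics/"+name,cv2.resize(a,None,fx=f,fy=f,interpolation=cv2.INTER_CUBIC))
def tool():
    o=get_obs(); return np.array(o["tool_pos"]),R.from_euler("xyz",o["tool_rot"],degrees=True)
def inc(pos,yaw):
    "remaining shift in tool axes and rotvec deg to world pos, tool down with yaw"
    t,r=tool(); g=R.from_euler("xyz",[180,0,yaw],degrees=True)
    return r.inv().apply(np.array(pos)-t), (r.inv()*g).as_rotvec(degrees=True)
E
python3 - <<'E'
from h import *
p=read_camera("top")
for nm,uv,z in [("bar",(130+105/2.7,90+302/2.7),.141),("collar",(130+130/2.7,90+313/2.7),.049),("rodend",(130+116/2.7,90+388/2.7),.066),
  ("bore rim",(130+536/2.7,90+317/2.7),.08),("timer",(130+367/2.7,90+328/2.7),.02),("baseL",(130+427/2.7,90+355/2.7),.012),("baseT",(130+494/2.7,90+230/2.7),.012),("baseR",(130+611/2.7,90+292/2.7),.012),("baseB",(130+547/2.7,90+420/2.7),.012),("post",(130+485/2.7,90+370/2.7),.02),("post",(130+515/2.7,90+385/2.7),.02)]:
    print(nm,pix2w(p,uv,z).round(4))
E
```

```text
bar [[0.533 0.188 0.141]]
collar [[0.53   0.1881 0.049 ]]
rodend [[0.4697 0.1951 0.066 ]]
bore rim [[ 0.5244 -0.1345  0.08  ]]
timer [[ 0.5187 -0.0037  0.02  ]]
baseL [[ 0.4964 -0.0536  0.012 ]]
baseT [[ 0.601  -0.1106  0.012 ]]
baseR [[ 0.5486 -0.2076  0.012 ]]
baseB [[ 0.4424 -0.1526  0.012 ]]
post [[ 0.4838 -0.1009  0.02  ]]
post [[ 0.4714 -0.1255  0.02  ]]
```

Call:
carry_out(
  increments="1 -0.044 -0.029 0 0 0 0;1 -0.044 -0.029 0 0 0 0;1 -0.044 -0.029 0 0 0 0;1 -0.044 -0.029 0 0 0 0;1 -0.044 -0.029 0 0 0 0;1 -0.044 -0.029 0 0 0 0;1 -0.044 -0.029 0 0 0 0;1 -0.044 -0.029 0 0 0 0;1 0 0 0 0 0 -6.7;1 0 0 0 0 0 -6.7",
)

```text
time_s: 2.65
tool_pos: [0.4817, 0.2624, 0.2924]
tool_rot: [179.8, 0.1, 173.9]
force: [1.6, 0.9, 0.5]
grip_width: 0.0871
```

```bash
python3 - <<'E'
from h import *
print(get_obs()["qpos"],get_obs()["force"])
print(inc([.532,.188,.292],173.5))
E
```

```text
[-42.04377857   5.74796157  11.55040041  98.32751545  -1.29501648
  75.80976789  53.6505425 ] [1.64473244 0.91935988 0.45571041]
(array([-0.05798419, -0.06863635,  0.00027319]), array([0.22542045, 0.12324771, 0.3878386 ]))
```

Call:
carry_out(
  increments="1 -0.029 -0.034 0 0 0 0;1 -0.029 -0.034 0 0 0 0;1 0 0 0 0 0 0;1 0 0 0 0 0 0",
)

```text
time_s: 3.15
tool_pos: [0.5333, 0.1874, 0.2928]
tool_rot: [179.7, 0.2, 174.0]
force: [-0.1, 0.5, 0.0]
grip_width: 0.0868
```

```bash
python3 - <<'E'
from h import *
p=read_camera("wrist"); save(p,"w1.png",None,1.5)
import pickle; pickle.dump(p,open("w1.pkl","wb"))
t,r=tool(); print(t,r.as_euler("xyz",degrees=True))
for n in ["lock_grip","collar","gauge"]:
  for d in masks_of(n,p):
    m=d["pixels"].astype(np.uint8); print(n,d["confidence"],d["bbox"],cv2.minAreaRect(cv2.findNonZero(m)))
E
```

```text
[0.53345039 0.18701836 0.29281963] [179.73102146   0.19878067 174.02309574]
lock_grip 0.76 [246.9, 0.0, 278.9, 28.4] ((261.3194885253906, 12.051862716674805), (17.171878814697266, 39.21747589111328), 59.931419372558594)
lock_grip 0.71 [249.0, 163.5, 264.3, 216.9] ((254.46163940429688, 190.96438598632812), (52.14942932128906, 14.69363021850586), 87.87889862060547)
collar 0.69 [239.3, 16.2, 279.0, 52.1] ((259.0792236328125, 33.292083740234375), (33.83126449584961, 39.70198440551758), 84.2894058227539)
collar 0.66 [227.9, 146.8, 283.2, 190.0] ((253.5, 169.5), (45.0, 49.0), 90.0)
gauge 0.83 [227.0, 110.0, 280.9, 219.3] ((250.99166870117188, 164.79965209960938), (100.98265075683594, 51.38497543334961), 65.82089233398438)
gauge 0.65 [214.2, 0.6, 282.6, 53.5] ((246.96420288085938, 25.389684677124023), (49.9654426574707, 64.96173858642578), 88.72696685791016)
```

View pics/w1.png

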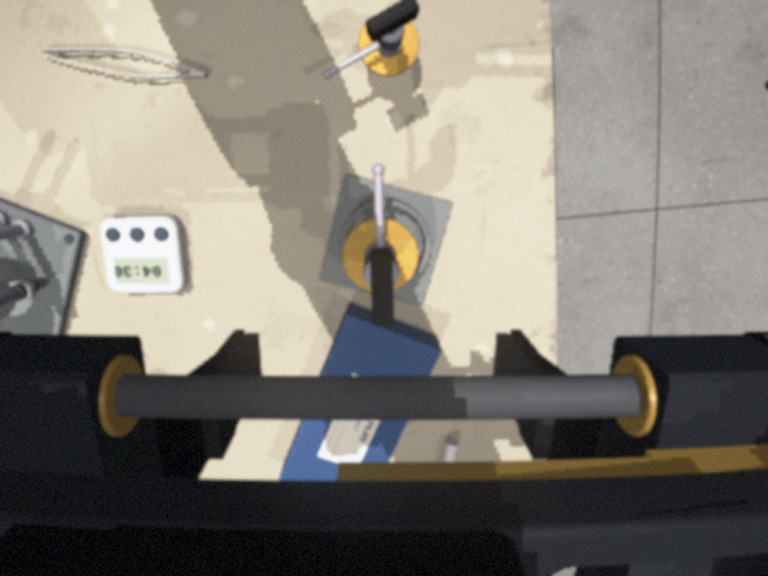

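```bash
python3 - <<'E'
from h import *
import pickle; p=pickle.load(open("w1.pkl","rb"))
a=p["img"][100:230,200:310]; cv2.imwrite("pics/w1c.png",cv2.resize(a,None,fx=4.5,fy=4.5,interpolation=cv2.INTER_CUBIC))
print(pix2w(p,[(254.7,165),(254.7,215)],.141), pix2w(p,(252,112),.066))
print(pix2w(p,(253.5,169.5),.049))
E
```

```text
[[0.50811504 0.1939292  0.141     ]
 [0.54936455 0.18968423 0.141     ]] [[0.46963137 0.19642786 0.066     ]]
[[0.53067985 0.19176245 0.049     ]]
```

View pics/w1c.png

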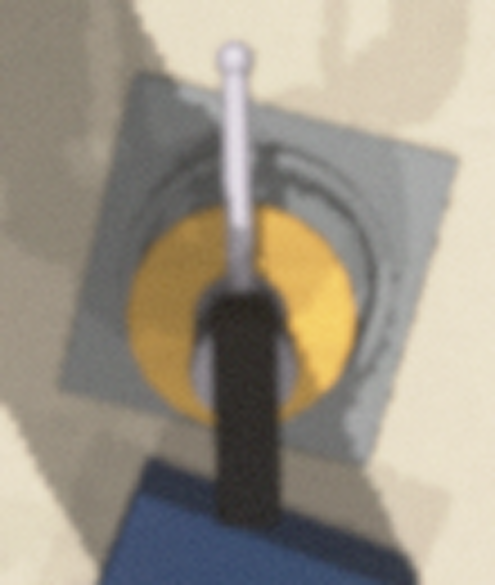

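```bash
python3 - <<'E'
from h import *
import pickle; p=pickle.load(open("w1.pkl","rb"))
c=np.array([(135,75),(458,157),(370,465),(62,385)])/4.5+[200,100]
w=pix2w(p,c,.004);print(w,w.mean(0))
print(inc([.530,.1915,.292],174.5))
E
```

```text
[[0.47388349 0.17039139 0.004     ]
 [0.50406465 0.25320142 0.004     ]
 [0.58726098 0.22296891 0.004     ]
 [0.55499533 0.14008802 0.004     ]] [0.53005111 0.19666243 0.004     ]
(array([0.00347226, 0.00333101, 0.0008233 ]), array([ 0.2864499 ,  0.19057825, -0.38767469]))
```

Call:
carry_out(
  increments="1 0.0035 0.0035 0.03 0.3 0.2 -0.4;1 0 0 0.04 0 0 0;1 0 0 0.035 0 0 0;1 0 0 0 0 0 0;1 0 0 0 0 0 0",
)

```text
time_s: 3.98
tool_pos: [0.5294, 0.197, 0.1879]
tool_rot: [179.8, 0.2, 175.0]
force: [0.8, -0.4, 0.4]
grip_width: 0.0872
```

```bash
python3 - <<'E'
from h import *
print(inc([.530,.1915,.179],174.5),get_obs()["force"])
p=read_camera("wrist"); save(p,"w2.png",None,1.5)
E
```

```text
(array([-0.0010329 , -0.00548492,  0.0089275 ]), array([0.19370545, 0.17335193, 0.45621044])) [ 0.83487875 -0.35336405  0.35001672]
```

View pics/w2.png

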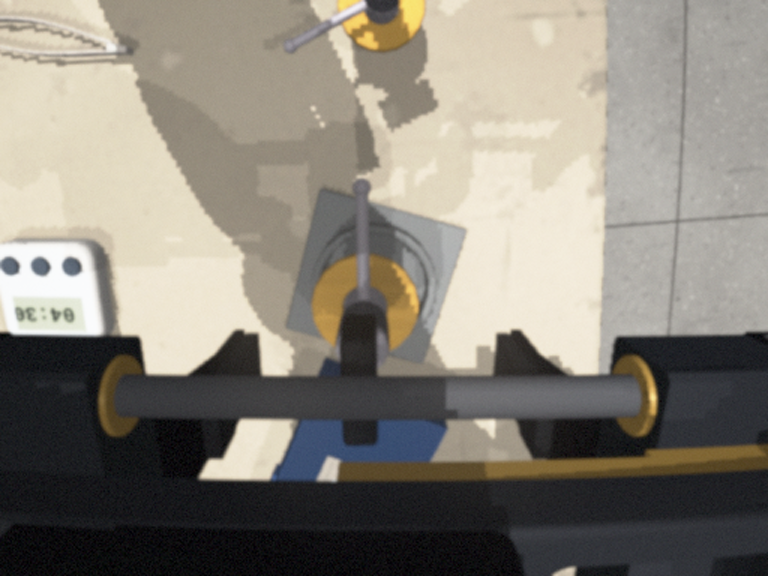

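Call:
carry_out(
  increments="1 -0.001 -0.0055 0.004 0.2 0.2 0.4;1 0 0 0.005 0 0 0;1 0 0 0 0 0 0",
)

```text
time_s: 4.4
tool_pos: [0.5314, 0.1915, 0.1814]
tool_rot: [179.9, 0.2, 174.5]
force: [-0.1, -0.9, -0.6]
grip_width: 0.087
```

```bash
python3 - <<'E'
from h import *
print(inc([.530,.1915,.179],174.5),get_obs()["force"])
E
```

```text
(array([ 0.00137291, -0.00016105,  0.00239247]), array([0.13737497, 0.19602117, 0.0205336 ])) [-0.0646569  -0.87659283 -0.60241197]
```

Call:
carry_out(
  increments="1 0.001 0 0.002 0 0 0;0 0 0 0 0 0 0;0 0 0 0 0 0 0;0 0 0 0 0 0 0;0 0 0 0 0 0 0;0 0 0 0 0 0 0;0 0 0 0 0 0 0",
  force=40,
)

```text
time_s: 5.28
tool_pos: [0.5305, 0.1918, 0.1796]
tool_rot: [179.8, 0.2, 174.5]
force: [0.1, -0.6, 0.1]
grip_width: 0.035
```

```bash
python3 - <<'E'
from h import *
print(inc([.530,.1915,.179],174.5),get_obs()["force"],get_obs()["wrist_torque"])
p=read_camera("wrist"); save(p,"w3.png",None,1.5)
E
```

```text
(array([ 0.00046276, -0.00035828,  0.00064185]), array([0.16121079, 0.22436563, 0.02506142])) [ 0.12086868 -0.56886956  0.14502389] [0.0292435  0.07122081 0.03088407]
```

View pics/w3.png

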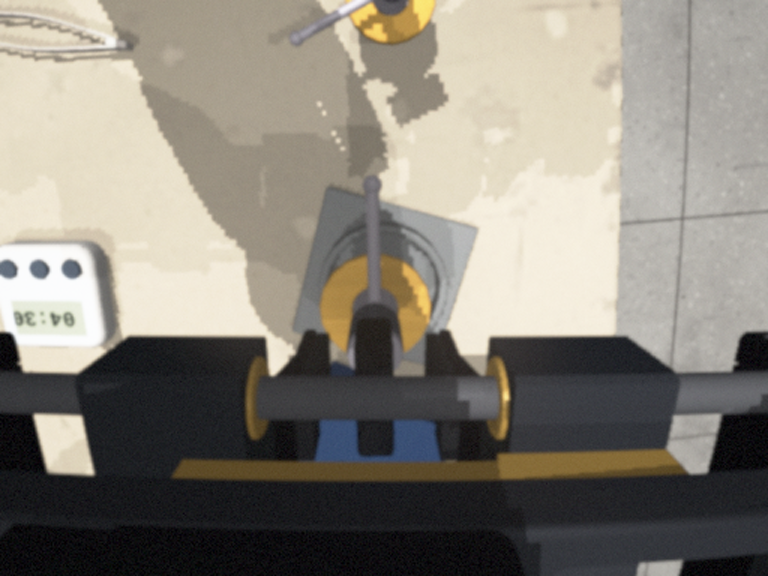

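Call:
carry_out(
  increments="0 0 0 0 0 0 0;0 0 0 0 0 0 0;0 0 0 0 0 0 0;0 0 0 0 0 0 0;0 0 0 0 0 0 0",
)

```text
time_s: 5.95
tool_pos: [0.5304, 0.1914, 0.1796]
tool_rot: [179.9, 0.2, 174.5]
force: [-0.3, -0.5, -0.1]
grip_width: 0.0115
```

```bash
python3 - <<'E'
from h import *
print(inc([.530,.1915,.179],174.5),get_obs()["force"],get_obs()["wrist_torque"])
E
```

```text
(array([4.02039191e-04, 1.66180335e-05, 5.57374303e-04]), array([0.12981757, 0.20238697, 0.01028419])) [-0.28524144 -0.46013451 -0.10257095] [-0.03691912  0.03519165 -0.00043804]
```

Call:
carry_out(
  increments="0 0 0 -0.01 0 0 0;0 0 0 -0.03 0 0 0;0 0 0 -0.04 0 0 0;0 0 0 -0.045 0 0 0;0 0 0 0 0 0 0;0 0 0 0 0 0 0",
)

```text
time_s: 6.7
tool_pos: [0.5276, 0.1909, 0.3057]
tool_rot: [-179.9, -0.2, 174.5]
force: [-0.8, -0.5, -3.4]
grip_width: 0.0122
```

```bash
python3 - <<'E'
from h import *
o=get_obs()
print(o["force"],o["wrist_torque"],o["qpos"],o["grip_width"])
p=read_camera("wrist"); save(p,"w4.png",None,1.5)
p=read_camera("scene"); save(p,"s4.png",(150,100,400,300),3)
print(inc([.522,-.131,.300],152))
E
```

```text
[-0.77932637 -0.54596578 -3.42341494] [ 0.00715875 -0.07028651  0.00864793] [-36.81077967   7.20090021  15.61839282  95.36847706  -1.99710162
  77.9002137   63.64081441] 0.012194604098105863
(array([-0.02492829, -0.32096629,  0.00597578]), array([-0.10511165, -0.15329155, 22.51969139]))
```

View pics/w4.png

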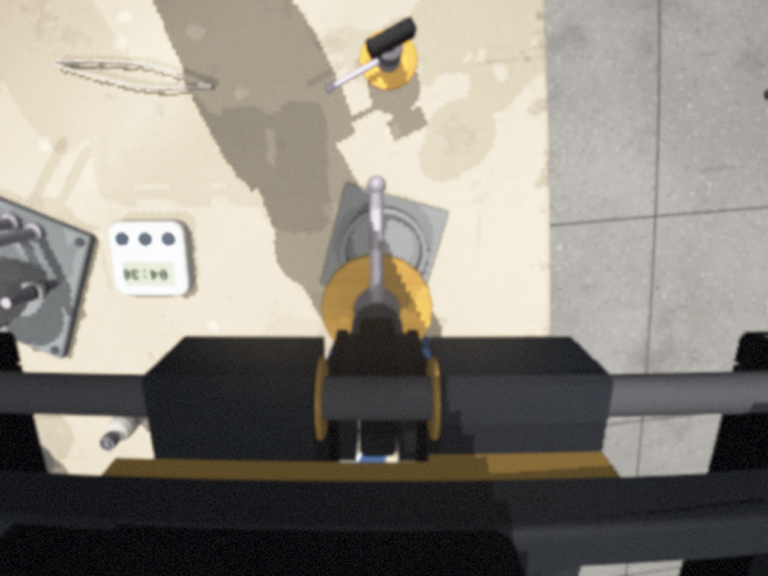

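View pics/s4.png

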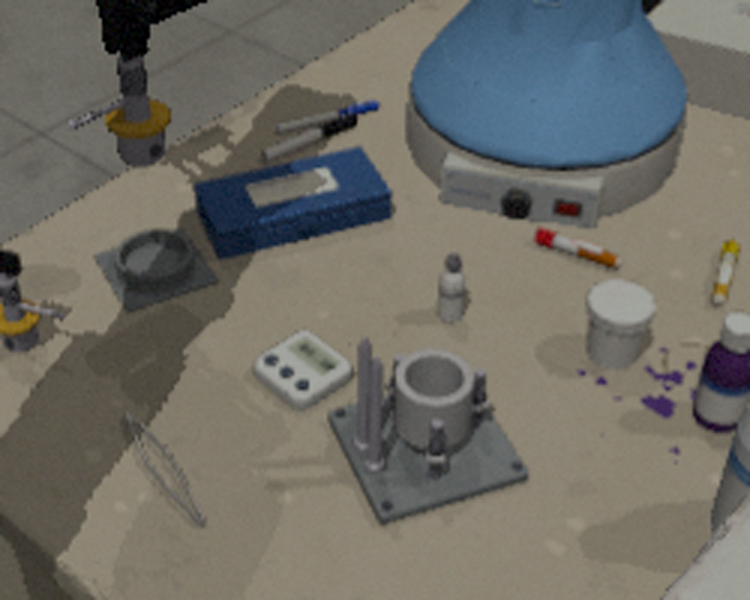

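Call:
carry_out(
  increments="0 -0.002 -0.05 0 0 0 0;0 -0.004 -0.05 0 0 0 0;0 -0.004 -0.05 0 0 0 0;0 0 0 0 0 0 7.5;0 0 0 0 0 0 7.5;0 0 0 0 0 0 7.5;0 0 0 0 0 0 0;0 0 0 0 0 0 0",
)

```text
time_s: 7.8
tool_pos: [0.5185, 0.0351, 0.2939]
tool_rot: [-179.1, -0.9, 151.5]
force: [-0.4, -0.7, -2.9]
grip_width: 0.0117
```

```bash
python3 - <<'E'
from h import *
import pickle
o=get_obs()
print(o["force"],o["wrist_torque"],o["qpos"],o["grip_width"])
p=read_camera("wrist"); save(p,"w5.png",None,1.5); pickle.dump(p,open("w5.pkl","wb"))
print(inc([.522,-.131,.300],152))
E
```

```text
[-0.35451355 -0.72802168 -2.91021138] [-0.04503793 -0.06160636 -0.04471833] [-28.85317068   2.94757313  22.82421559 101.27483795  -0.91641925
  77.30822727  55.68885855] 0.011701023021335818
(array([-0.08228711, -0.14438622, -0.00502434]), array([-0.94159856, -0.93990289, -0.49908949]))
```

View pics/w5.png

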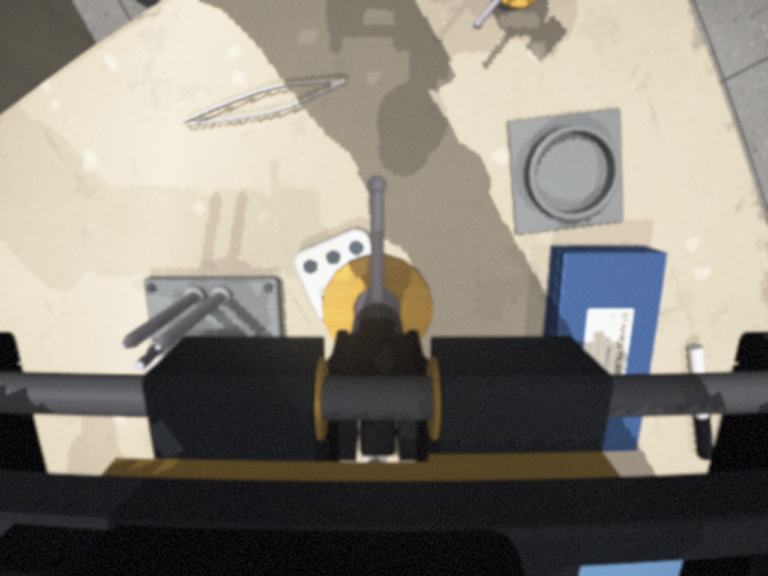

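```bash
python3 - <<'E'
from h import *
import pickle
p=read_camera("top"); save(p,"t5.png",None,1.5); pickle.dump(p,open("t5.pkl","wb"))
p5=pickle.load(open("w5.pkl","rb"))
c=np.array([(146,277),(280,277)])/1.5
w=pix2w(p5,c,.012); print("stand back edge",w, np.degrees(np.arctan2(*(w[1]-w[0])[[1,0]])))
c=np.array([(508,122),(619,109),(622,221),(517,234)])/1.5; w=pix2w(p5,c,.004); print("cup",w.mean(0))
print("posts base",pix2w(p5,np.array([(197,293),(220,293)])/1.5,.012))
print("post top",pix2w(p5,np.array([(130,342),(145,362)])/1.5,.142))
d=masks_of("stand",p)
for k in d: print(k["confidence"],k["bbox"])
E
```

```text
stand back edge [[ 0.44056471 -0.147246    0.012     ]
 [ 0.49458547 -0.04725955  0.012     ]] 61.61849464417711
cup [0.53059825 0.19529226 0.004     ]
posts base [[ 0.47295232 -0.11620281  0.012     ]
 [ 0.48226456 -0.09886209  0.012     ]]
post top [[ 0.47276791 -0.10255264  0.142     ]
 [ 0.48691542 -0.10192093  0.142     ]]
0.76 [298.4, 173.7, 357.3, 246.1]
```

View pics/t5.png

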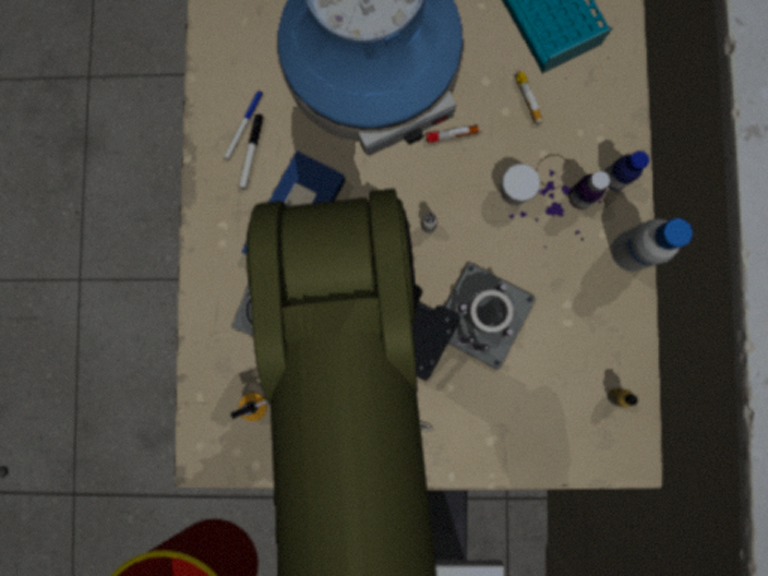

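```bash
python3 - <<'E'
from h import *
import pickle
p=pickle.load(open("t5.pkl","rb")); save(p,"t5c.png",(285,165,365,255),7)
p=read_camera("scene"); pickle.dump(p,open("s5.pkl","wb")); save(p,"s5c.png",(250,195,335,280),7)
E
```

```text
(no output)
```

View pics/t5c.png

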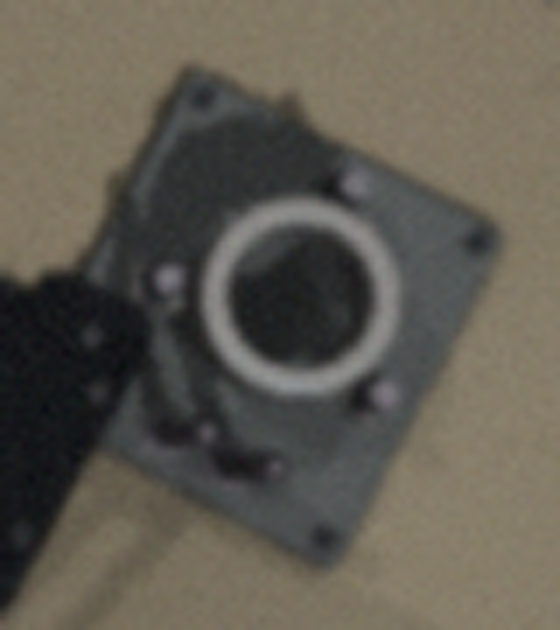

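View pics/s5c.png

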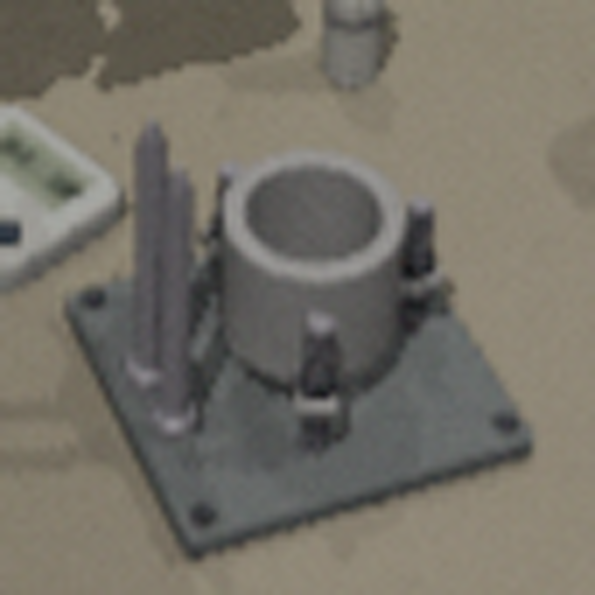

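```bash
python3 - <<'E'
from h import *
import pickle
from scipy.optimize import least_squares
t=pickle.load(open("t5.pkl","rb"));s=pickle.load(open("s5.pkl","rb"))
f=lambda u,o:(np.array(u)+.5)/7-.5+o
rt=f((301,296),[285,165]); rs=f((315,215.5),[250,195])
r=least_squares(lambda X:np.r_[w2pix(t,X)[0]-rt,w2pix(s,X)[0]-rs],[.52,-.13,.08]); print("rim",r.x,r.fun)
print("base top",pix2w(t,f([(205,95),(324,538)],[285,165]),.012).mean(0),"scene",pix2w(s,f([(93,298),(507,422)],[250,195]),.012).mean(0))
a=pix2w(t,f([(205,95),(478,240),(324,538)],[285,165]),.012)
print(np.degrees(np.arctan2(*(a[1]-a[0])[[1,0]])),np.degrees(np.arctan2(*(a[1]-a[2])[[1,0]])),np.linalg.norm(a[1]-a[0]),np.linalg.norm(a[1]-a[2]))
a=pix2w(s,f([(93,298),(507,422),(205,514)],[250,195]),.012);print(a)
print(np.degrees(np.arctan2(*(a[1]-a[2])[[1,0]])),np.degrees(np.arctan2(*(a[0]-a[2])[[1,0]])))
for z in (.07,.08,.09):print(pix2w(t,rt,z),pix2w(s,rs,z))
# post tops & bases in scene
print("postbase scene",pix2w(s,f([(143,368),(174,418)],[250,195]),.012),"tops",pix2w(s,f([(152,125),(180,170)],[250,195]),.142))
print("post tops top",pix2w(t,f([(207,432),(274,466)],[285,165]),.142))
E
```

```text
rim [ 0.52621343 -0.13333958  0.07872988] [ 0.27374348 -0.26771599 -0.40891168  0.05903587]
base top [ 0.52293669 -0.13071961  0.012     ] scene [ 0.5230832  -0.13197437  0.012     ]
-118.44706080257946 -28.110346854908887 0.09929183310437094 0.10815557301308618
[[ 0.49907582 -0.06241821  0.012     ]
 [ 0.54709058 -0.20153053  0.012     ]
 [ 0.45222479 -0.15112786  0.012     ]]
-27.981934386770114 62.15971627956063
[[ 0.5261039  -0.13404547  0.07      ]] [[ 0.53400397 -0.12891944  0.07      ]]
[[ 0.5255876 -0.1325708  0.08     ]] [[ 0.52594226 -0.13464809  0.08      ]]
[[ 0.5250713  -0.13109613  0.09      ]] [[ 0.51788055 -0.14037673  0.09      ]]
postbase scene [[ 0.48612345 -0.09615619  0.012     ]
 [ 0.47624377 -0.11805312  0.012     ]] tops [[ 0.47390632 -0.1094379   0.142     ]
 [ 0.46459849 -0.12827337  0.142     ]]
post tops top [[ 0.48466648 -0.09683933  0.142     ]
 [ 0.47521365 -0.11529451  0.142     ]]
```

```bash
cat > ov.py <<'E'
from h import *
def overlay(p,t,r,L=.1735,off=(0,0,0)):
    # gauge frame: x_g=-tool x, z_g=-tool z ; given in tool coords
    def G(x,y,z): return t+r.apply([-x+off[0],y+off[1],L-z])
    img=p["img"].copy()
    def ring(rad,z,c):
        a=np.linspace(0,2*np.pi,60); q=w2pix(p,[G(rad*np.cos(i),rad*np.sin(i),z) for i in a])
        cv2.polylines(img,[np.round(q*16).astype(int)],True,c,1,cv2.LINE_AA,4)
    ring(.028,.043,(0,0,255)); ring(.028,.036,(0,255,0)); ring(.0205,.005,(255,0,255))
    q=w2pix(p,[G(-.066,0,.06),G(-.011,0,.06)]); cv2.polylines(img,[np.round(q*16).astype(int)],False,(255,255,0),1,cv2.LINE_AA,4)
    b=[G(x,y,z) for x,y,z in [(-.02,-.006,.135),(.02,-.006,.135),(.02,.006,.135),(-.02,.006,.135)]]
    cv2.polylines(img,[np.round(w2pix(p,b)*16).astype(int)],True,(0,255,255),1,cv2.LINE_AA,4)
    return img
E
python3 - <<'E'
from ov import *
import pickle
t,r=tool()
p=pickle.load(open("w5.pkl","rb")); a=overlay(p,t,r)[100:300,150:350]; cv2.imwrite("pics/ov5.png",cv2.resize(a,None,fx=3,fy=3))
p=pickle.load(open("s5.pkl","rb")); i=overlay(p,t,r); c=w2pix(p,t-[0,0,.1])[0].astype(int); print(c)
a=i[c[1]-50:c[1]+50,c[0]-60:c[0]+60]; cv2.imwrite("pics/ovs5.png",cv2.resize(a,None,fx=6,fy=6))
E
```

```text
[235 156]
```

View pics/ov5.png

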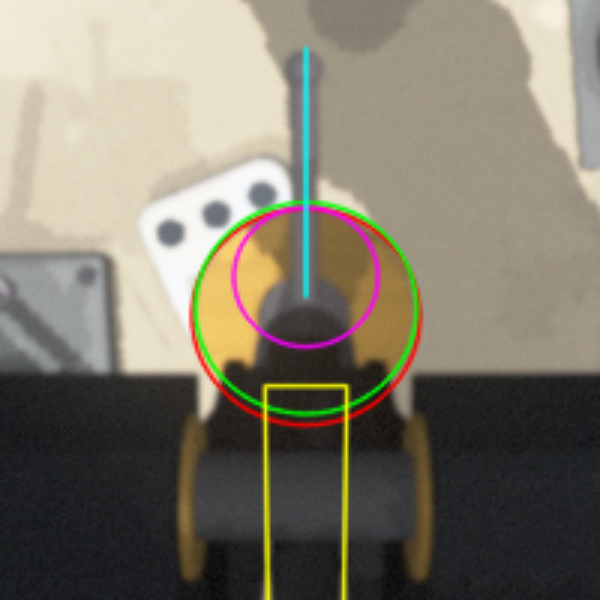

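View pics/ovs5.png

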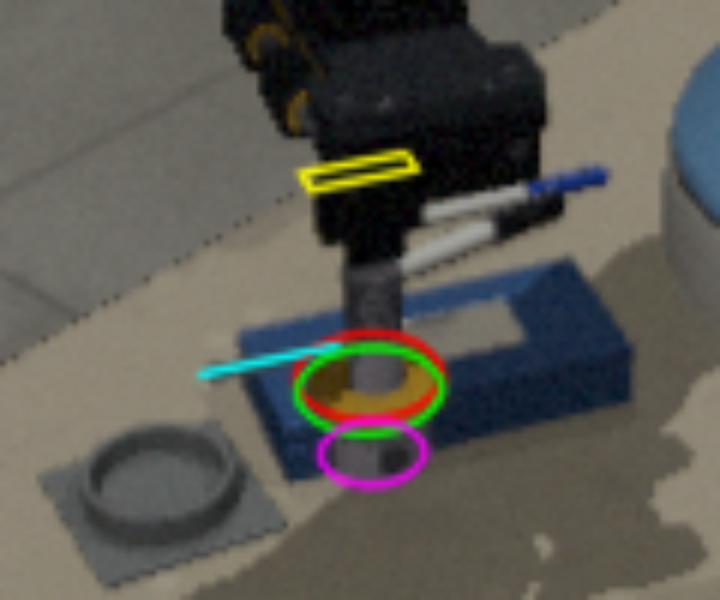

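```bash
python3 - <<'E'
from ov import *
import pickle
t,r=tool()
p=pickle.load(open("w5.pkl","rb")); 
b=[]
for o in (0,-.003):
    a=overlay(p,t,r,off=(o,0,0))[100:260,200:300]; b.append(cv2.resize(a,None,fx=3.7,fy=3.7))
cv2.imwrite("pics/ov5b.png",np.hstack(b))
E
```

View pics/ov5b.png

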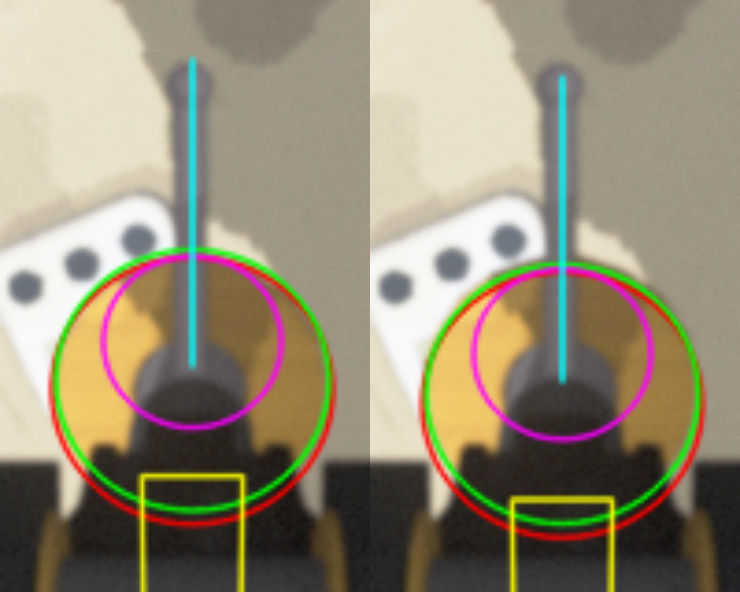

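Call:
carry_out(
  increments="0 -0.028 -0.048 0 -0.9 -0.9 0;0 -0.028 -0.048 0 0 0 0;0 -0.024 -0.046 0 0 0 0;0 0 0 0 0 0 0;0 0 0 0 0 0 0",
)

```text
time_s: 8.62
tool_pos: [0.5225, -0.1306, 0.2956]
tool_rot: [179.9, 0.2, 151.9]
force: [0.3, 0.6, -2.8]
grip_width: 0.0113
```

```bash
python3 - <<'E'
from h import *
o=get_obs()
print(o["force"],o["wrist_torque"],o["qpos"],o["grip_width"])
print(inc([.5245,-.1315,.280],151.8))
E
```

```text
[ 0.30498038  0.59165618 -2.78821811] [ 0.02201005 -0.01618233 -0.0128853 ] [-18.59447672   4.42546338  31.64231473  99.97161684  -2.44788427
  76.05606691  75.41094035] 0.011288569677854752
(array([-0.00216968,  0.00012703,  0.01557373]), array([0.11008452, 0.19261103, 0.05805312]))
```

Call:
carry_out(
  increments="0 -0.002 0 0.01 0.1 0.2 0;0 0 0 0.01 0 0 0;0 0 0 0 0 0 0",
)

```text
time_s: 9.0
tool_pos: [0.5246, -0.1285, 0.2734]
tool_rot: [180.0, -0.1, 152.2]
force: [0.1, 0.2, -4.3]
grip_width: 0.0116
```

```bash
python3 - <<'E'
from ov import *
o=get_obs()
print(o["force"],o["wrist_torque"])
print(inc([.5245,-.1315,.270],151.8))
t,r=tool()
p=read_camera("scene"); i=overlay(p,t,r,off=(-.001,0,0)) ; c=w2pix(p,t-[0,0,.12])[0].astype(int)
sl=(slice(c[1]-45,c[1]+60),slice(c[0]-50,c[0]+50))
cv2.imwrite("pics/s6.png",np.hstack([cv2.resize(k[sl],None,fx=4,fy=4,interpolation=cv2.INTER_CUBIC) for k in(p["img"],i)]))
p=read_camera("wrist"); save(p,"w6.png",None,1.5)
E
```

```text
[ 0.05148612  0.18645259 -4.30880907] [-0.00907146  0.02983596 -0.02196208]
(array([-0.0013478 , -0.00271822,  0.00343464]), array([ 0.00795553, -0.10680559,  0.36166622]))
```

View pics/s6.png

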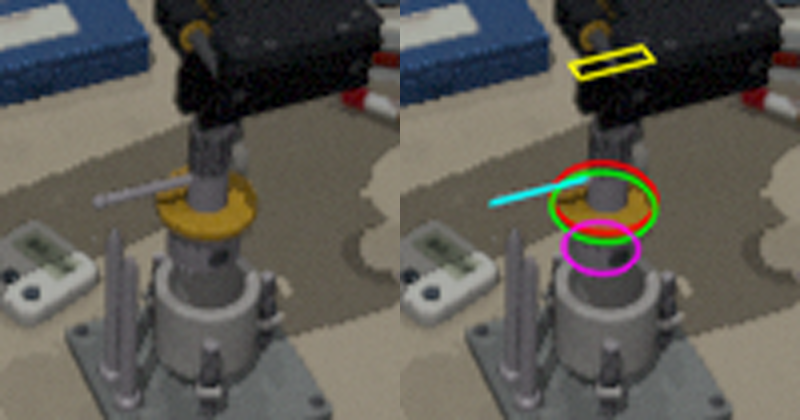

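View pics/w6.png

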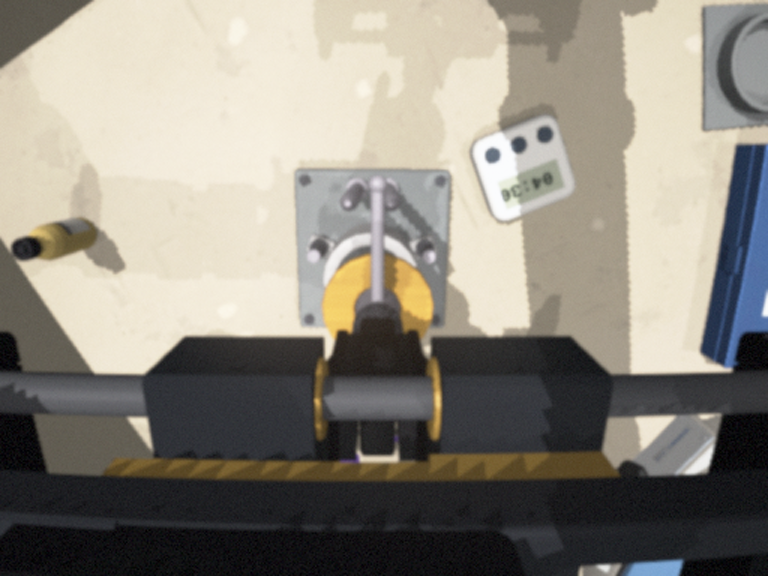

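```bash
python3 - <<'E'
from ov import *
import pickle
p=read_camera("wrist"); pickle.dump(p,open("w6.pkl","wb")); t,r=tool()
a=overlay(p,t,r,off=(-.001,0,0))
cv2.imwrite("pics/w6c.png",cv2.resize(a[100:230,185:315],None,fx=4.5,fy=4.5,interpolation=cv2.INTER_CUBIC))
b=np.array([(305,180),(440,181),(308,320),(440,320)])/1.5
w=pix2w(p,b,.012);print(w,w.mean(0))
w=pix2w(p,np.array([(353,194),(388,194)])/1.5,.142);print(w)
E
```

```text
[[ 0.45122682 -0.14886134  0.012     ]
 [ 0.49833042 -0.06161505  0.012     ]
 [ 0.54639205 -0.20131864  0.012     ]
 [ 0.59538495 -0.10894342  0.012     ]] [ 0.52283356 -0.13018461  0.012     ]
[[ 0.47104255 -0.11239117  0.142     ]
 [ 0.4787066  -0.09794833  0.142     ]]
```

View pics/w6c.png

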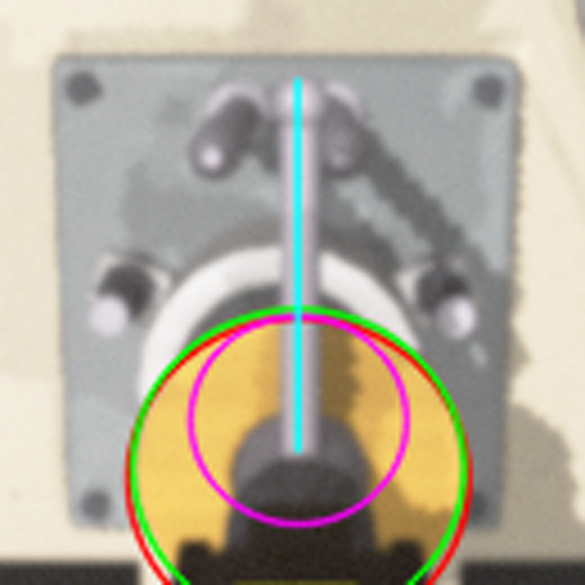

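```bash
python3 - <<'E'
from ov import *
import pickle
p=pickle.load(open("w6.pkl","rb")); t,r=tool()
for z in (.075,.079,.085):
  e=pix2w(p,(247.9,154.2),z)[0]; print(z,e+.03*np.array([np.cos(np.radians(-28.2)),np.sin(np.radians(-28.2)),0]))
# collar edge seen
print("tool",t, "collar edge ->", pix2w(p,(185+299/4.5,100+308/4.5),t[2]-.1735+.036)+.028*np.array([np.cos(np.radians(-28.2)),np.sin(np.radians(-28.2)),0]))
E
```

```text
0.075 [ 0.52594078 -0.13247485  0.075     ]
0.079 [ 0.52541362 -0.13215132  0.079     ]
0.085 [ 0.52462288 -0.13166601  0.085     ]
tool [ 0.52522832 -0.12903393  0.27488541] collar edge -> [[ 0.52650819 -0.12915165  0.13738541]]
```

Call:
carry_out(
  increments="0 -0.001 -0.0027 0 0 0 0.3;0 0 0 0 0 0 0;0 0 0 0.005 0 0 0;0 0 0 0.004 0 0 0;0 0 0 0 0 0 0",
)

```text
time_s: 9.78
tool_pos: [0.5251, -0.1323, 0.2659]
tool_rot: [179.9, 0.1, 151.8]
force: [-0.5, 0.6, -3.3]
grip_width: 0.0117
```

```bash
cat > st.py <<'E'
from h import *
import sys
o=get_obs(); print("F",np.round(o["force"],2),"T",np.round(o["wrist_torque"],3),"t",o["time_s"],"z",o["tool_pos"][2],"grip",round(o["grip_width"],4))
z=float(sys.argv[1]); y=float(sys.argv[2]) if len(sys.argv)>2 else 151.8
x0=[float(a) for a in sys.argv[3:5]] if len(sys.argv)>3 else [.5245,-.1315]
a,b=inc([*x0,z],y);print("inc mm",np.round(a*1000,2),"deg",np.round(b,2))
E
python3 st.py .245
```

```text
F [-0.48  0.57 -3.3 ] T [0.025 0.018 0.019] t 9.775 z 0.26590582674050245 grip 0.0117
inc mm [ 0.9   0.37 20.91] deg [ 0.1   0.09 -0.  ]
```

Call:
carry_out(
  increments="0 0.0005 0.0003 0.004 0.1 0.1 0;0 0 0 0.004 0 0 0;0 0 0 0.003 0 0 0;0 0 0 0 0 0 0",
)

```text
time_s: 10.28
tool_pos: [0.5247, -0.1316, 0.2539]
tool_rot: [-180.0, -0.0, 151.8]
force: [0.0, 0.1, -3.3]
grip_width: 0.0117
```

```bash
python3 st.py .245
```

```text
F [ 0.03  0.06 -3.3 ] T [ 0.003  0.011 -0.039] t 10.275 z 0.25393673305234415 grip 0.0117
inc mm [0.24 0.02 8.94] deg [-0.02 -0.03  0.  ]
```

Call:
carry_out(
  increments="0 0.0002 0 0.003 0 0 0;0 0 0 0.003 0 0 0;0 0 0 0 0 0 0",
)

```text
time_s: 10.65
tool_pos: [0.5246, -0.1315, 0.2476]
tool_rot: [-180.0, -0.0, 151.8]
force: [0.5, 0.4, -3.1]
grip_width: 0.0114
```

```bash
python3 st.py .245
```

```text
F [ 0.45  0.37 -3.1 ] T [ 0.013  0.029 -0.025] t 10.65 z 0.2476363861016589 grip 0.0114
inc mm [ 0.1  -0.    2.64] deg [-0.01 -0.02  0.01]
```

Call:
carry_out(
  increments="0 0 0 0.003 0 0 0;0 0 0 0.003 0 0 0;0 0 0 0 0 0 0",
)

```text
time_s: 11.02
tool_pos: [0.5246, -0.1315, 0.2413]
tool_rot: [-180.0, -0.0, 151.8]
force: [0.3, -0.7, -3.5]
grip_width: 0.0117
```

```bash
python3 st.py .235; python3 - <<'E'
from h import *
p=read_camera("scene");save(p,"s7.png",(235,150,345,290),4)
E
```

```text
F [ 0.33 -0.73 -3.51] T [-0.013  0.044 -0.037] t 11.025 z 0.24125613601082513 grip 0.0117
inc mm [ 0.11 -0.01  6.26] deg [-0.01 -0.02  0.  ]
```

View pics/s7.png

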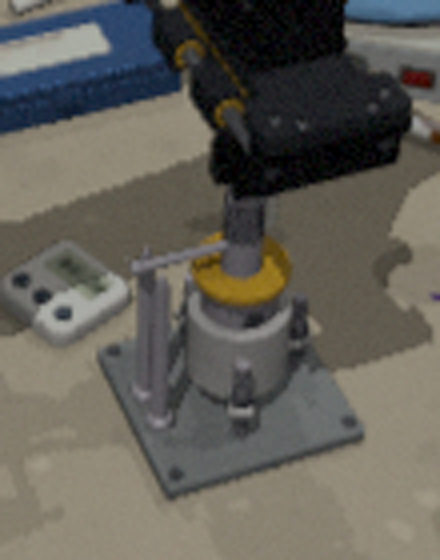

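Call:
carry_out(
  increments="0 0.0001 0 0.004 0 0 0;0 0 0 0.004 0 0 0;0 0 0 0 0 0 0",
)

```text
time_s: 11.45
tool_pos: [0.5246, -0.1315, 0.2329]
tool_rot: [-180.0, 0.0, 151.8]
force: [-0.2, 1.1, -3.0]
grip_width: 0.0119
```

```bash
python3 st.py .22
```

```text
F [-0.22  1.11 -3.02] T [-0.031  0.019 -0.017] t 11.45 z 0.23286348596128012 grip 0.0119
inc mm [ 0.1  -0.02 12.86] deg [-0.  0.  0.]
```

Call:
carry_out(
  increments="0 0.0001 0 0.004 0 0 0;0 0 0 0 0 0 0",
)

```text
time_s: 11.7
tool_pos: [0.5245, -0.1315, 0.2286]
tool_rot: [-180.0, 0.0, 151.8]
force: [0.2, -0.0, -2.7]
grip_width: 0.0116
```

```bash
python3 st.py .22
```

```text
F [ 0.25 -0.03 -2.72] T [0.002 0.015 0.012] t 11.7 z 0.22856860434299142 grip 0.0116
inc mm [-0.01 -0.04  8.57] deg [-0.01  0.    0.01]
```

Call:
carry_out(
  increments="0 0 0 0.004 0 0 0;0 0 0 0 0 0 0",
)

```text
time_s: 11.95
tool_pos: [0.5245, -0.1315, 0.2243]
tool_rot: [-180.0, 0.0, 151.8]
force: [0.5, -0.0, -3.3]
grip_width: 0.0118
```

```bash
python3 st.py .22
```

```text
F [ 0.45 -0.01 -3.34] T [-0.012  0.001 -0.039] t 11.95 z 0.22430355808333294 grip 0.0118
inc mm [ 0.01 -0.01  4.3 ] deg [-0.01  0.    0.  ]
```

Call:
carry_out(
  increments="0 0 0 0.003 0 0 0;0 0 0 0 0 0 0",
)

```text
time_s: 12.2
tool_pos: [0.5246, -0.1315, 0.2211]
tool_rot: [-180.0, 0.0, 151.8]
force: [0.9, 0.2, -3.6]
grip_width: 0.0115
```

```bash
python3 st.py .21
```

```text
F [ 0.93  0.16 -3.6 ] T [-0.045 -0.016  0.016] t 12.2 z 0.22112330186682214 grip 0.0115
inc mm [ 0.04 -0.05 11.12] deg [-0.01  0.    0.01]
```

Call:
carry_out(
  increments="0 0 0 0.002 0 0 0;0 0 0 0 0 0 0",
)

```text
time_s: 12.45
tool_pos: [0.5249, -0.1315, 0.2195]
tool_rot: [180.0, 0.0, 151.8]
force: [-0.9, 0.6, -0.7]
grip_width: 0.0119
```

```bash
python3 st.py .21;python3 - <<'E'
from h import *
p=read_camera("scene");save(p,"s8.png",(235,150,345,290),4)
E
```

```text
F [-0.94  0.58 -0.73] T [-0.049  0.167 -0.007] t 12.45 z 0.219493628035239 grip 0.0119
inc mm [ 0.32 -0.19  9.49] deg [0.02 0.05 0.01]
```

View pics/s8.png

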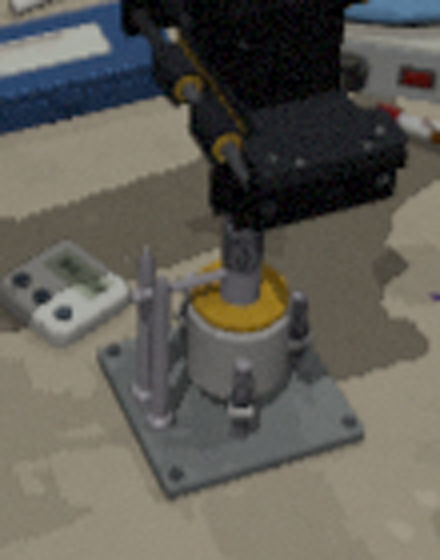

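Call:
carry_out(
  increments="0 0.0002 0 0.002 0 0 0;0 0 0 0 0 0 0;0 0 0 0 0 0 0",
)

```text
time_s: 12.88
tool_pos: [0.5248, -0.1315, 0.2183]
tool_rot: [180.0, 0.1, 151.8]
force: [-0.4, 0.6, -1.2]
grip_width: 0.0118
```

```bash
cat > avg.py <<'E'
from h import *
F=[];T=[]
for i in range(4):
    o=get_obs();F.append(o["force"]);T.append(o["wrist_torque"]);read_camera("wrist")
print("avgF",np.mean(F,0).round(2),np.std(F,0).round(2),"avgT",np.mean(T,0).round(3))
E
python3 avg.py; python3 st.py .21
```

```text
avgF [-0.96  0.52 -0.86] [0.6  0.42 0.66] avgT [0.018 0.246 0.03 ]
F [-0.86  0.82  0.32] T [0.035 0.194 0.027] t 13.075 z 0.21817478794495543 grip 0.0116
inc mm [ 0.3  -0.11  8.17] deg [0.04 0.07 0.  ]
```

Call:
carry_out(
  increments="0 0.0012 0 0.001 0 0 0;0 0 0 0 0 0 0;0 0 0 0 0 0 0",
)

```text
time_s: 13.45
tool_pos: [0.5245, -0.1314, 0.2177]
tool_rot: [179.9, 0.2, 151.8]
force: [-0.4, -0.0, 0.9]
grip_width: 0.0113
```

```bash
python3 avg.py; python3 st.py .21
```

```text
avgF [-0.26 -0.06  0.24] [0.14 0.27 0.47] avgT [-0.061  0.145 -0.021]
F [-0.32 -0.73 -0.08] T [-0.022  0.112  0.001] t 13.65 z 0.21761153327125551 grip 0.012
inc mm [-0.1  -0.13  7.61] deg [ 0.06  0.21 -0.  ]
```

Call:
carry_out(
  increments="0 0.0003 0 0.001 0.1 0.2 0;0 0 0 0 0 0 0;0 0 0 0 0 0 0",
)

```text
time_s: 14.02
tool_pos: [0.5247, -0.1313, 0.2169]
tool_rot: [-180.0, 0.1, 151.8]
force: [-0.5, 0.2, 0.0]
grip_width: 0.0114
```

```bash
python3 avg.py; python3 st.py .21
```

```text
avgF [-0.4  -0.34  0.62] [0.13 0.79 0.54] avgT [-0.091  0.029 -0.005]
F [-0.17  0.12  0.52] T [-0.099 -0.009  0.011] t 14.225 z 0.21690107879121912 grip 0.0114
inc mm [ 0.08 -0.21  6.9 ] deg [-0.02  0.07 -0.01]
```

Call:
carry_out(
  increments="0 0 0 0 0 0 -6;0 0 0 0 0 0 -6;0 0 0 0 0 0 0",
)

```text
time_s: 14.6
tool_pos: [0.5246, -0.1317, 0.2169]
tool_rot: [-179.9, 0.1, 164.1]
force: [-0.0, -0.0, 0.6]
grip_width: 0.0118
```

```bash
python3 avg.py; python3 st.py .2169 163.8 .5247 -.1313
```

```text
avgF [0.36 0.08 0.87] [0.3  0.35 0.4 ] avgT [-0.071  0.049  0.022]
F [-0.6  -0.06  0.61] T [-0.073  0.081  0.018] t 14.8 z 0.2169146480886322 grip 0.0113
inc mm [-0.01  0.32  0.01] deg [-0.06  0.07  0.25]
```

Call:
carry_out(
  increments="0 0 0.0003 0 0 0 -8;0 0 0 0 0 0 -8;0 0 0 0 0 0 -8;0 0 0 0 0 0 -8",
)

```text
time_s: 15.3
tool_pos: [0.5247, -0.1323, 0.2169]
tool_rot: [-179.8, 0.0, -163.3]
force: [0.6, -1.1, 0.7]
grip_width: 0.0113
```

```bash
python3 avg.py; python3 st.py .2169 195 .5247 -.1313;python3 - <<'E'
from h import *
p=read_camera("scene");save(p,"s9.png",(235,150,345,290),4)
p=read_camera("wrist");save(p,"w9.png",None,1.5)
E
```

```text
avgF [-0.04 -0.9   0.82] [0.43 0.18 0.1 ] avgT [-0.097  0.029  0.01 ]
F [ 0.48 -0.63  1.22] T [-0.129  0.055  0.012] t 15.5 z 0.21696223404939283 grip 0.0114
inc mm [-0.4   0.9   0.06] deg [-0.16  0.01  1.35]
```

View pics/w9.png

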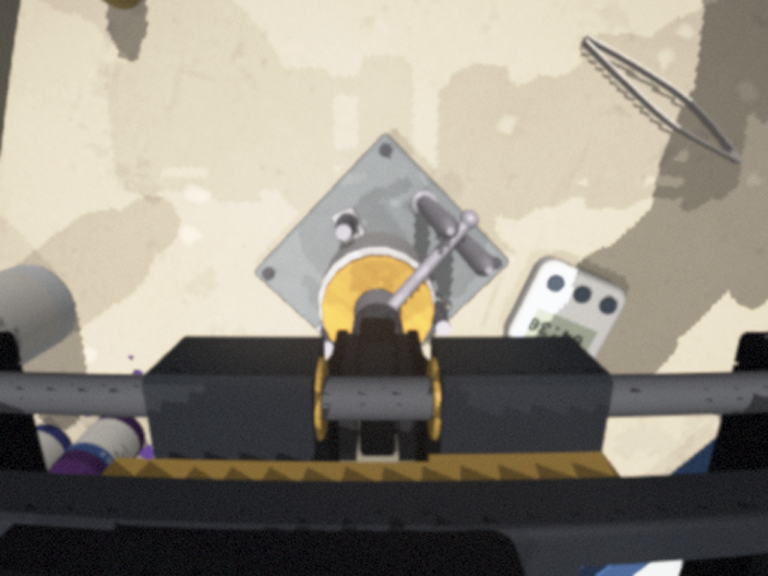

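Call:
carry_out(
  increments="0 -0.0003 0.0008 0 -0.1 0 -4;0 0 0 0 0 0 -4;0 0 0 0 0 0 -2;0 0 0 0 0 0 0",
)

```text
time_s: 16.1
tool_pos: [0.5248, -0.1324, 0.217]
tool_rot: [-179.8, -0.0, -153.7]
force: [-0.0, -0.7, 0.7]
grip_width: 0.0114
```

```bash
python3 avg.py; python3 st.py .2169 207 .5247 -.1313
```

```text
avgF [-0.08 -0.74  0.6 ] [0.06 0.44 0.16] avgT [-0.17   0.027 -0.034]
F [-0.76 -1.01  0.5 ] T [-0.16   0.013 -0.054] t 16.3 z 0.21697465686389733 grip 0.0111
inc mm [-0.39  0.97  0.07] deg [-0.16 -0.02 -0.66]
```

Call:
carry_out(
  increments="0 -0.0003 0.001 0 -0.15 0 -2;0 0 0 0 0 0 -2;0 0 0 0 0 0 0;0 0 0 0 0 0 0",
)

```text
time_s: 16.8
tool_pos: [0.5249, -0.132, 0.2171]
tool_rot: [-179.9, 0.0, -149.5]
force: [0.6, -1.2, 0.5]
grip_width: 0.0115
```

```bash
python3 avg.py; python3 st.py .2169 207 .5247 -.1313;python3 - <<'E'
from h import *
p=read_camera("wrist");save(p,"w10.png",(150,80,350,240),4)
E
```

```text
avgF [-0.   -1.46  0.35] [0.49 0.49 0.21] avgT [-0.359 -0.075 -0.405]
F [-0.17 -0.94  0.23] T [-0.36  -0.078 -0.434] t 17.0 z 0.21709929242013087 grip 0.0115
inc mm [-0.17  0.66  0.2 ] deg [-0.07  0.02  3.47]
```

View pics/w10.png

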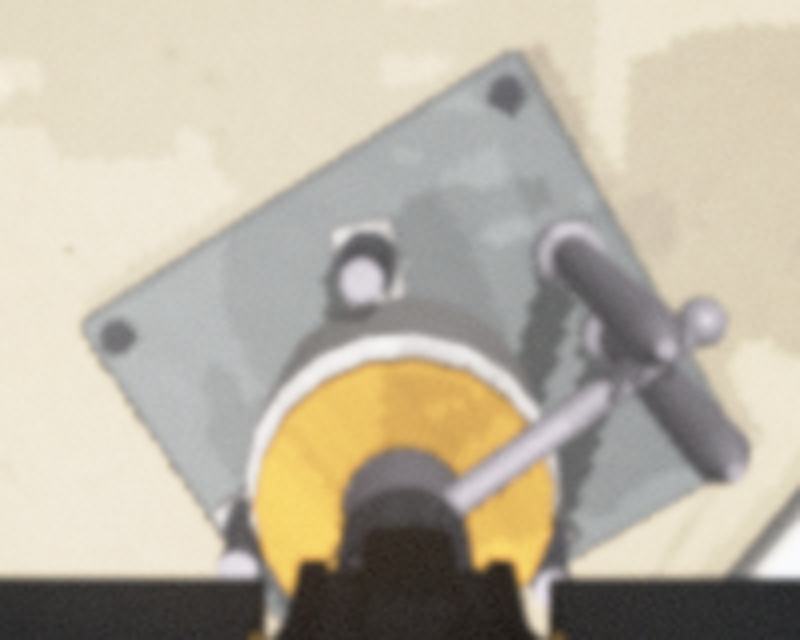

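Call:
carry_out(
  increments="0 -0.0002 0.001 0.0002 0 0 2;0 0 0.0003 0 0 0 1;0 0 0 0 0 0 0",
)

```text
time_s: 17.42
tool_pos: [0.5242, -0.1316, 0.2171]
tool_rot: [-179.8, -0.0, -152.7]
force: [-0.1, -1.4, 0.8]
grip_width: 0.0114
```

```bash
python3 avg.py; python3 st.py .2169 207 .5247 -.1313
```

```text
avgF [-0.08 -2.32  0.52] [0.33 0.6  0.66] avgT [-0.529  0.005 -0.025]
F [-0.3  -1.31  1.1 ] T [-0.542  0.077 -0.022] t 17.625 z 0.21707820732257938 grip 0.0114
inc mm [-0.5   0.04  0.18] deg [-0.15 -0.04  0.34]
```

Call:
carry_out(
  increments="0 0.0005 -0.0012 0 0 0 0;0 0 -0.0004 0 0 0 0;0 0 0 0 0 0 0",
)

```text
time_s: 18.0
tool_pos: [0.5244, -0.1321, 0.217]
tool_rot: [-180.0, -0.0, -152.6]
force: [-0.6, -1.6, 1.1]
grip_width: 0.0118
```

```bash
python3 avg.py; python3 st.py .2169 207 .5247 -.1328
```

```text
avgF [-0.79 -1.06  1.16] [0.51 0.56 0.33] avgT [-0.257  0.13   0.001]
F [-0.99 -1.17  1.86] T [-0.192  0.179 -0.039] t 18.2 z 0.21698393357634646 grip 0.0118
inc mm [ 0.02 -0.68  0.08] deg [-0.04 -0.03  0.39]
```

Call:
carry_out(
  increments="0 0 -0.0006 0 0 0 8;0 0 0 0 0 0 8;0 0 0 0 0 0 8;0 0 0 0 0 0 8;0 0 0 0 0 0 0",
)

```text
time_s: 18.82
tool_pos: [0.5239, -0.1313, 0.2167]
tool_rot: [180.0, -0.2, 174.6]
force: [-0.8, -2.0, 0.9]
grip_width: 0.0117
```

```bash
python3 avg.py; python3 st.py .2169 176 .5247 -.132
```

```text
avgF [-0.93 -1.09  0.96] [0.45 0.68 0.77] avgT [-0.348  0.102 -0.044]
F [-0.62 -1.8   1.13] T [-0.248  0.077 -0.057] t 19.025 z 0.21665623479686882 grip 0.0114
inc mm [-0.82 -0.52 -0.25] deg [ 0.05 -0.16 -1.42]
```

Call:
carry_out(
  increments="0 0.0003 -0.0008 0 0 0 6;0 0 -0.0003 0 0 0 6;0 0 0 0 0 0 6;0 0 0 0 0 0 0",
)

```text
time_s: 19.52
tool_pos: [0.5238, -0.1312, 0.2167]
tool_rot: [179.9, -0.2, 156.5]
force: [-1.2, -1.4, 0.6]
grip_width: 0.0116
```

```bash
python3 avg.py; python3 st.py .2169 152 .5247 -.132
```

```text
avgF [-0.98 -0.68  1.03] [0.17 0.45 0.35] avgT [-0.323  0.095 -0.047]
F [-0.37 -0.54  1.21] T [-0.274  0.065 -0.002] t 19.725 z 0.2166351409412468 grip 0.0119
inc mm [-1.16 -0.38 -0.27] deg [ 0.1  -0.19  4.44]
```

Call:
carry_out(
  increments="0 0 0 0 0 0 4;0 0 0 0 0 0 3;0 0 0 0 0 0 0;0 0 0 0 0 0 0",
)

```text
time_s: 20.23
tool_pos: [0.5239, -0.131, 0.2167]
tool_rot: [179.9, -0.2, 149.6]
force: [-0.6, -1.3, 1.5]
grip_width: 0.0117
```

```bash
python3 avg.py; python3 st.py .2169 152 .5247 -.132
```

```text
avgF [-0.45 -0.81  1.26] [0.27 0.51 0.12] avgT [-0.297  0.081 -0.003]
F [-1.47 -0.88  0.83] T [-0.292  0.08  -0.067] t 20.425 z 0.2166545498575867 grip 0.0115
inc mm [-1.2  -0.39 -0.25] deg [ 0.1  -0.2  -2.47]
```

Keep turning until the stop shows in the torque.

Call:
carry_out(
  increments="0 0 0 0 0 0 2;0 0 0 0 0 0 0;0 0 0 0 0 0 0",
)

```text
time_s: 20.8
tool_pos: [0.5237, -0.1313, 0.2167]
tool_rot: [180.0, -0.2, 147.5]
force: [-1.3, -1.2, 0.7]
grip_width: 0.0116
```

```bash
python3 avg.py; python3 st.py .2169 152 .5247 -.132
```

```text
avgF [-1.22 -1.13  1.38] [0.72 0.24 0.42] avgT [-0.367  0.072  0.315]
F [-0.96 -1.47  1.07] T [-0.354  0.072  0.305] t 21.0 z 0.2166420397332121 grip 0.0117
inc mm [-1.23 -0.07 -0.26] deg [ 0.05 -0.2  -4.51]
```

Call:
carry_out(
  increments="0 0 0 0 0 0 -1.5;0 0 0 0 0 0 0;0 0 0 0 0 0 0",
)

```text
time_s: 21.38
tool_pos: [0.5238, -0.1312, 0.2166]
tool_rot: [179.9, -0.2, 149.0]
force: [-1.3, -0.8, 1.7]
grip_width: 0.0119
```

```bash
python3 avg.py; python3 st.py .2169 152 .5247 -.132
```

```text
avgF [-0.7  -0.52  1.41] [0.34 0.47 0.18] avgT [-0.302  0.084  0.021]
F [-0.34 -0.82  1.15] T [-0.296  0.107 -0.036] t 21.575 z 0.2166249476832898 grip 0.0115
inc mm [-1.19 -0.2  -0.28] deg [ 0.09 -0.2  -2.98]
```

Call:
carry_out(
  increments="0 0.0003 -0.0006 0 0.15 0 0;0 0 0 0 0 0 0;0 0 0 0 0 0 0",
)

```text
time_s: 21.95
tool_pos: [0.5237, -0.1311, 0.2167]
tool_rot: [-180.0, -0.2, 149.0]
force: [0.5, -0.1, 0.6]
grip_width: 0.0115
```

```bash
python3 avg.py; python3 st.py .2169 152 .5247 -.132
```

```text
avgF [-0.02 -0.71  0.89] [0.55 0.37 0.39] avgT [-0.246 -0.054  0.026]
F [0.17 0.11 0.51] T [-0.16  -0.109 -0.005] t 22.15 z 0.21671175328712672 grip 0.0117
inc mm [-1.33 -0.29 -0.19] deg [-0.01 -0.16 -2.96]
```

Call:
carry_out(
  increments="0 0 -0.0015 0 0.1 0 0;0 0 0 0 0 0 0;0 0 0 0 0 0 0",
)

```text
time_s: 22.52
tool_pos: [0.5235, -0.1312, 0.2168]
tool_rot: [-180.0, -0.1, 149.1]
force: [0.3, 0.2, 0.2]
grip_width: 0.0117
```

```bash
python3 avg.py; python3 st.py .2169 152 .5247 -.132
```

```text
avgF [0.56 0.49 0.35] [0.41 0.45 0.12] avgT [-0.014 -0.204 -0.003]
F [-0.09  0.7   0.61] T [ 0.074 -0.227  0.009] t 22.725 z 0.21681514795397056 grip 0.012
inc mm [-1.39 -0.   -0.09] deg [ 0.   -0.14 -2.93]
```

Call:
carry_out(
  increments="0 -0.0004 0.0004 0 0 0 0;0 0 0 0 0 0 0;0 0 0 0 0 0 0",
)

```text
time_s: 23.1
tool_pos: [0.5237, -0.1313, 0.2168]
tool_rot: [-180.0, -0.2, 149.1]
force: [-0.3, 0.0, 0.6]
grip_width: 0.0118
```

```bash
python3 avg.py; python3 st.py .2169 152 .5247 -.132
```

```text
avgF [0.11 0.38 0.63] [0.31 0.27 0.19] avgT [ 0.011 -0.14   0.025]
F [ 0.06  0.78 -0.11] T [-0.005 -0.074  0.014] t 23.3 z 0.2167118970977866 grip 0.0116
inc mm [-1.26 -0.15 -0.19] deg [-0.02 -0.19 -2.93]
```

Call:
carry_out(
  increments="0 0 0 -0.002 0 0 0;0 0 0 -0.002 0 0 0;0 0 0 -0.002 0 0 0;0 0 0 0 0 0 0",
)

```text
time_s: 23.8
tool_pos: [0.5234, -0.1311, 0.2215]
tool_rot: [-179.9, -0.2, 149.1]
force: [0.9, -0.8, -1.2]
grip_width: 0.0119
```

```bash
python3 avg.py; python3 st.py .2169 152 .5237 -.1313
```

```text
avgF [ 1.13 -0.19 -2.6 ] [0.38 0.37 0.96] avgT [-0.035 -0.452 -0.002]
F [ 2.04  0.04 -2.7 ] T [-0.059 -0.455  0.036] t 24.0 z 0.22157718549314953 grip 0.0116
inc mm [-0.44  0.01  4.68] deg [-0.07 -0.24 -2.93]
```

Call:
carry_out(
  increments="0 -0.0005 0 0 0 -0.2 0;0 0 0 0 0 0 0;0 0 0 0 0 0 0",
)

```text
time_s: 24.38
tool_pos: [0.5234, -0.131, 0.2215]
tool_rot: [-179.9, -0.1, 149.1]
force: [1.9, 0.5, -1.8]
grip_width: 0.0118
```

```bash
python3 avg.py; python3 st.py .2169 152 .5237 -.1313
```

```text
avgF [ 1.09  0.33 -1.83] [0.54 0.34 0.18] avgT [ 0.078 -0.274 -0.016]
F [ 0.43  0.27 -1.44] T [ 0.073 -0.27   0.071] t 24.575 z 0.22151274254541364 grip 0.0116
inc mm [-0.41 -0.06  4.61] deg [-0.08 -0.11 -2.92]
```

Call:
carry_out(
  increments="0 -0.001 0 -0.0005 0 -0.1 0;0 0 0 0 0 0 0;0 0 0 0 0 0 0",
)

```text
time_s: 24.95
tool_pos: [0.5237, -0.1312, 0.2216]
tool_rot: [-179.9, -0.1, 149.1]
force: [-0.4, 0.2, -2.1]
grip_width: 0.0116
```

```bash
python3 avg.py; python3 st.py .2169 152 .5237 -.1313
```

```text
avgF [ 0.09  0.04 -2.7 ] [0.32 0.31 0.4 ] avgT [ 0.18  -0.106 -0.026]
F [ 0.51  0.03 -1.8 ] T [ 0.206 -0.067 -0.029] t 25.15 z 0.22153576589564322 grip 0.0119
inc mm [-0.09 -0.07  4.64] deg [-0.1  -0.12 -2.92]
```

Lateral load is near zero; continue up, slowly.

Call:
carry_out(
  increments="0 0 0 -0.003 -0.1 0 0;0 0 0 -0.003 0 0 0;0 0 0 -0.003 0 0 0;0 0 0 0 0 0 0",
)

```text
time_s: 25.65
tool_pos: [0.5235, -0.1313, 0.2305]
tool_rot: [-180.0, -0.1, 149.1]
force: [1.0, 0.3, -2.6]
grip_width: 0.012
```

```bash
python3 avg.py; python3 st.py .2169 152 .5239 -.1313
```

```text
avgF [ 0.77  0.82 -2.15] [0.27 0.41 0.41] avgT [ 0.131 -0.197  0.021]
F [-0.06  0.8  -1.72] T [ 0.138 -0.198  0.01 ] t 25.85 z 0.23037479950618003 grip 0.0115
inc mm [-0.32  0.2  13.47] deg [-0.02 -0.12 -2.92]
```

Call:
carry_out(
  increments="0 -0.0003 0.0006 -0.003 0 -0.1 0;0 0 0 -0.003 0 0 0;0 0 0 -0.003 0 0 0;0 0 0 0 0 0 0",
)

```text
time_s: 26.35
tool_pos: [0.5236, -0.131, 0.2393]
tool_rot: [-179.9, -0.1, 149.1]
force: [1.1, -0.1, -2.7]
grip_width: 0.0117
```

```bash
python3 avg.py; python3 st.py .2169 152 .5239 -.1313
```

```text
avgF [ 0.81  0.28 -2.07] [0.28 0.27 0.37] avgT [ 0.087 -0.136 -0.006]
F [ 1.05  0.38 -1.57] T [ 0.156 -0.159  0.021] t 26.55 z 0.2391514460252781 grip 0.0115
inc mm [-0.41 -0.04 22.25] deg [-0.08 -0.09 -2.94]
```

Call:
carry_out(
  increments="0 -0.0005 0 -0.003 -0.1 -0.1 0;0 0 0 -0.003 0 0 0;0 0 0 -0.003 0 0 0;0 0 0 0 0 0 0",
)

```text
time_s: 27.05
tool_pos: [0.5234, -0.1318, 0.2484]
tool_rot: [-179.9, -0.1, 149.0]
force: [0.4, 0.5, -3.3]
grip_width: 0.0117
```

```bash
python3 avg.py; python3 st.py .2169 152 .5239 -.1313
```

```text
avgF [-0.02  0.02 -3.52] [0.24 0.28 0.17] avgT [-0.044 -0.021 -0.009]
F [-0.87  0.58 -3.97] T [-0.019 -0.033  0.   ] t 27.25 z 0.2479630996683863 grip 0.012
inc mm [-0.44  0.73 31.06] deg [-0.07 -0.09 -2.96]
```

Plungers are clear, forces back to free. Rise above the posts and look.

Call:
carry_out(
  increments="0 0 0 -0.008 0 0 0;0 0 0 -0.01 0 0 0;0 0 0 -0.015 0 0 0;0 0 0 -0.015 0 0 0;0 0 0 0 0 0 0",
)

```text
time_s: 27.88
tool_pos: [0.5238, -0.1318, 0.3006]
tool_rot: [-180.0, 0.0, 149.0]
force: [0.2, -1.1, -4.6]
grip_width: 0.0113
```

```bash
python3 avg.py; python3 st.py .3 175 .53 .195; python3 - <<'E'
from h import *
p=read_camera("scene");save(p,"s11.png",(225,110,355,270),3.7)
p=read_camera("wrist");save(p,"w11.png",None,1.5)
E
```

```text
avgF [-0.12 -0.41 -3.59] [0.46 0.69 0.77] avgT [-0.028 -0.017  0.001]
F [ 0.86  0.24 -3.23] T [-0.066 -0.049 -0.033] t 28.075 z 0.2980177134599784 grip 0.0115
inc mm [161.68 283.74  -2.04] deg [ -0.08  -0.23 -25.96]
```

View pics/s11.png

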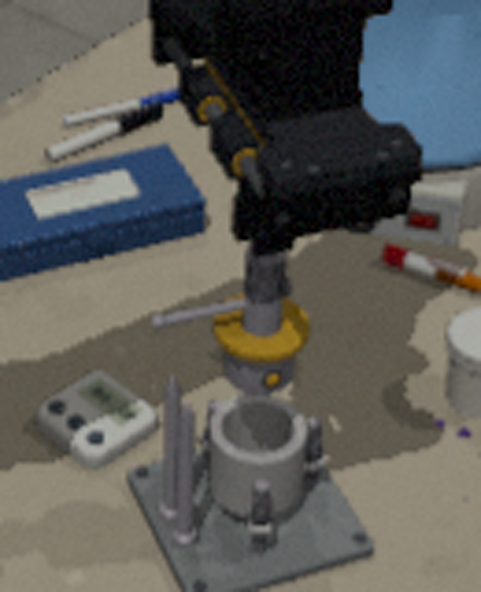

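View pics/w11.png

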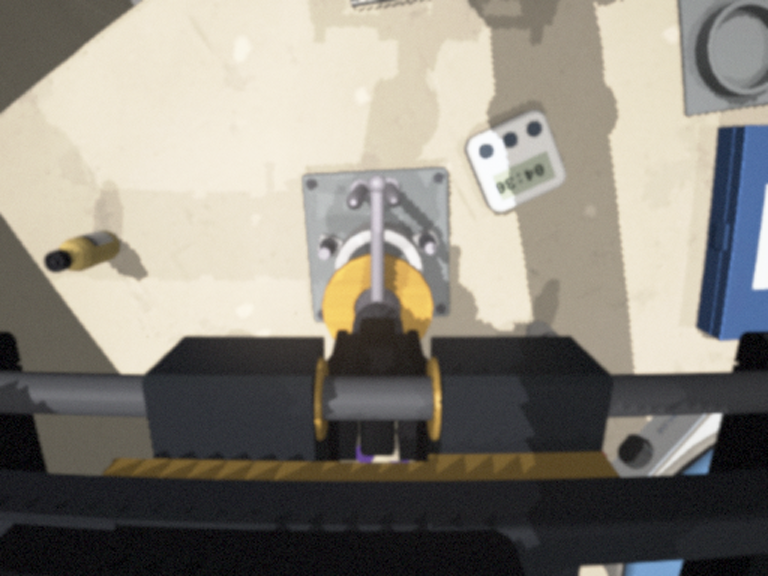

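Call:
carry_out(
  increments="0 0.027 0.047 0 0 0 0;0 0.027 0.047 0 0 0 0;0 0.027 0.047 0 0 0 0;0 0.027 0.047 0 0 0 0;0 0.027 0.047 0 0 0 0;0 0.02 0.035 0 0 0 0;0 0 0 0 0 0 -8.5;0 0 0 0 0 0 -8.5;0 0 0 0 0 0 -8.5;0 0 0 0 0 0 0",
)

```text
time_s: 29.42
tool_pos: [0.5275, 0.1896, 0.2912]
tool_rot: [-179.7, -0.7, 175.2]
force: [0.5, 0.0, -3.4]
grip_width: 0.0116
```

```bash
python3 st.py .22 175 .529 .196
```

```text
F [ 0.46  0.04 -3.37] T [ 0.041 -0.009  0.023] t 29.425 z 0.2911749341991944 grip 0.0116
inc mm [-1.79  6.83 71.12] deg [-0.3  -0.67  0.18]
```

Call:
carry_out(
  increments="0 -0.0018 0.0068 0 -0.3 -0.7 0;0 0 0 0.03 0 0 0;0 0 0 0.03 0 0 0;0 0 0 0 0 0 0;0 0 0 0 0 0 0",
)

```text
time_s: 30.05
tool_pos: [0.5311, 0.1983, 0.231]
tool_rot: [179.8, 0.3, 174.7]
force: [0.1, -0.0, -3.1]
grip_width: 0.0113
```

```bash
python3 st.py .18 175 .529 .196; python3 - <<'E'
from ov import *
t,r=tool()
p=read_camera("wrist");cv2.imwrite("pics/w12.png",cv2.resize(overlay(p,t,r,off=(-.001,0,0))[80:260,150:350],None,fx=3.3,fy=3.3))
p=read_camera("scene");save(p,"s12.png",(140,90,270,220),4)
E
```

```text
F [ 0.11 -0.03 -3.08] T [-0.02   0.038  0.019] t 30.05 z 0.23099524383664302 grip 0.0113
inc mm [ 2.09 -2.66 50.98] deg [ 0.16  0.26 -0.34]
```

View pics/w12.png

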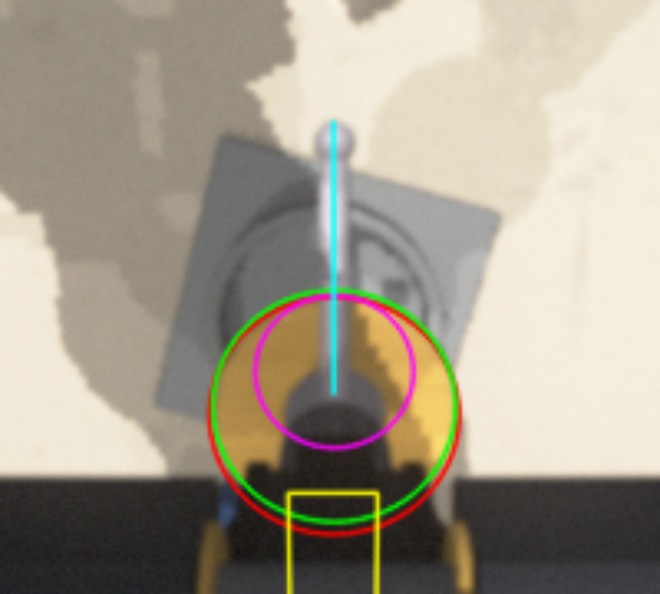

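View pics/s12.png

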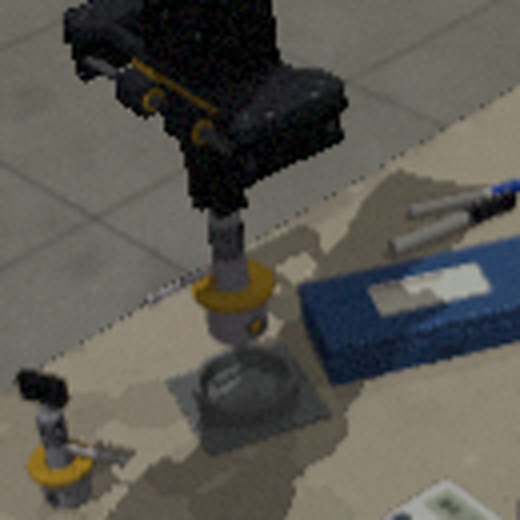

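Call:
carry_out(
  increments="0 0.002 -0.0027 0 0.15 0.25 -0.3;0 0 0 0.02 0 0 0;0 0 0 0.015 0 0 0;0 0 0 0 0 0 0",
)

```text
time_s: 30.65
tool_pos: [0.5302, 0.1959, 0.1986]
tool_rot: [179.8, 0.3, 175.0]
force: [0.4, 1.3, -2.8]
grip_width: 0.0116
```

```bash
python3 st.py .18 175 .529 .196
```

```text
F [ 0.36  1.27 -2.78] T [ 0.013  0.09  -0.025] t 30.65 z 0.19855689363916448 grip 0.0116
inc mm [ 1.27 -0.07 18.55] deg [ 0.17  0.26 -0.03]
```

Call:
carry_out(
  increments="0 0.0012 0 0.007 0.15 0.25 0;0 0 0 0.006 0 0 0;0 0 0 0 0 0 0",
)

```text
time_s: 31.02
tool_pos: [0.5296, 0.1963, 0.1859]
tool_rot: [179.9, 0.1, 175.0]
force: [-1.3, -0.8, -2.8]
grip_width: 0.0119
```

```bash
python3 st.py .179 175 .529 .196
```

```text
F [-1.31 -0.76 -2.79] T [-0.025  0.003 -0.007] t 31.025 z 0.18591443904092986 grip 0.0119
inc mm [ 0.59 -0.33  6.91] deg [ 0.06  0.08 -0.04]
```

Call:
carry_out(
  increments="0 0 0 0.003 0.05 0.1 0;0 0 0 0.002 0 0 0;0 0 0 0 0 0 0;0 0 0 0 0 0 0",
)

```text
time_s: 31.52
tool_pos: [0.53, 0.1964, 0.1812]
tool_rot: [180.0, 0.0, 175.0]
force: [-0.8, 0.6, -2.5]
grip_width: 0.0117
```

```bash
python3 avg.py; python3 st.py .179 175 .529 .196
```

```text
avgF [-0.35  0.08 -2.87] [0.38 0.64 0.22] avgT [ 0.037  0.004 -0.023]
F [ 0.11 -0.75 -3.86] T [ 0.015  0.001 -0.035] t 31.725 z 0.18115791313571905 grip 0.0118
inc mm [ 0.92 -0.56  2.16] deg [ 0.04  0.02 -0.03]
```

Call:
carry_out(
  increments="0 0 0 0.0015 0 0 0;0 0 0 0 0 0 0;0 0 0 0 0 0 0",
)

```text
time_s: 32.1
tool_pos: [0.5301, 0.1965, 0.1797]
tool_rot: [179.9, 0.0, 175.0]
force: [-0.0, -0.5, -2.9]
grip_width: 0.0116
```

```bash
python3 avg.py; python3 st.py .179 175 .529 .196
```

```text
avgF [-0.5  -0.03 -2.75] [0.44 0.65 0.43] avgT [0.021 0.003 0.008]
F [ 0.48 -0.68 -4.09] T [0.015 0.08  0.027] t 32.3 z 0.17973490209222745 grip 0.0119
inc mm [ 1.02 -0.61  0.73] deg [ 0.05  0.04 -0.03]
```

Call:
carry_out(
  increments="0 0 0 0.001 0 0 0;0 0 0 0 0 0 0;0 0 0 0 0 0 0",
)

```text
time_s: 32.67
tool_pos: [0.5305, 0.1968, 0.1797]
tool_rot: [179.9, 0.1, 175.0]
force: [-0.8, 0.9, -0.9]
grip_width: 0.0118
```

```bash
python3 avg.py; python3 st.py .179 175 .529 .196
```

```text
avgF [-0.12  0.12 -1.31] [0.39 0.5  0.41] avgT [0.019 0.079 0.022]
F [-0.67  0.41 -1.42] T [-0.037  0.027  0.006] t 32.875 z 0.1797066784101965 grip 0.0117
inc mm [ 1.46 -0.83  0.7 ] deg [ 0.1   0.11 -0.03]
```

Call:
carry_out(
  increments="0 0 0 0.001 0 0 0;0 0 0 0 0 0 0;0.5 0 0 0 0 0 0;0.5 0 0 0 0 0 0;0.5 0 0 0 0 0 0;0.5 0 0 0 0 0 0;0.5 0 0 0 0 0 0;0.5 0 0 0 0 0 0",
)

```text
time_s: 33.88
tool_pos: [0.5315, 0.197, 0.1799]
tool_rot: [179.8, 0.2, 175.0]
force: [0.7, 0.7, 0.0]
grip_width: 0.0433
```

```bash
python3 st.py .179 175 .529 .196;  python3 - <<'E'
from h import *
p=read_camera("wrist");save(p,"w13.png",None,1.5)
E
```

```text
F [0.66 0.67 0.03] T [ 0.007  0.037 -0.004] t 33.875 z 0.17986411973131283 grip 0.0433
inc mm [ 2.44 -1.22  0.85] deg [ 0.18  0.25 -0.04]
```

View pics/w13.png

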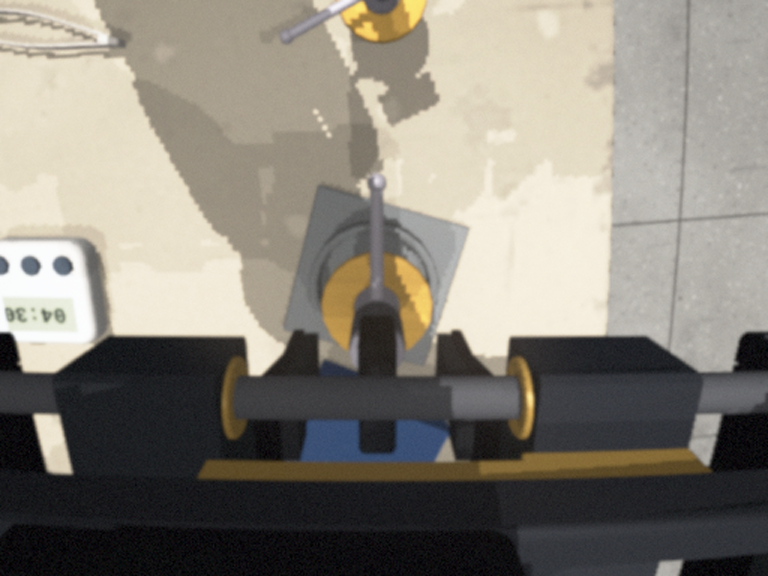

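Released, bar free between the fingers (bar at x≈377, fingers 315 and 440), rod in line with bar. Rising clear.

Call:
carry_out(
  increments="0.5 0 0 -0.02 0 0 0;0.5 0 0 -0.03 0 0 0;0.5 0 0 -0.04 0 0 0;0.5 0 0 -0.03 0 0 0;0.5 0 0 0 0 0 0;0.5 0 0 0 0 0 0",
)

```text
time_s: 34.67
tool_pos: [0.5302, 0.1964, 0.3016]
tool_rot: [179.9, 0.1, 175.0]
force: [0.1, 1.0, -0.2]
grip_width: 0.0436
```

```bash
python3 st.py .3 175 .529 .196;  python3 - <<'E'
from h import *
p=read_camera("wrist");save(p,"w14.png",(180,80,330,230),4)
w=pix2w(p,(0,0),0)
p=read_camera("scene");save(p,"s14.png",(140,90,340,290),3)
E
```

```text
F [ 0.12  1.   -0.17] T [-0.053  0.019 -0.021] t 34.675 z 0.30158047678665356 grip 0.0436
inc mm [ 1.14 -0.47  1.58] deg [ 0.09  0.1  -0.05]
```

View pics/w14.png

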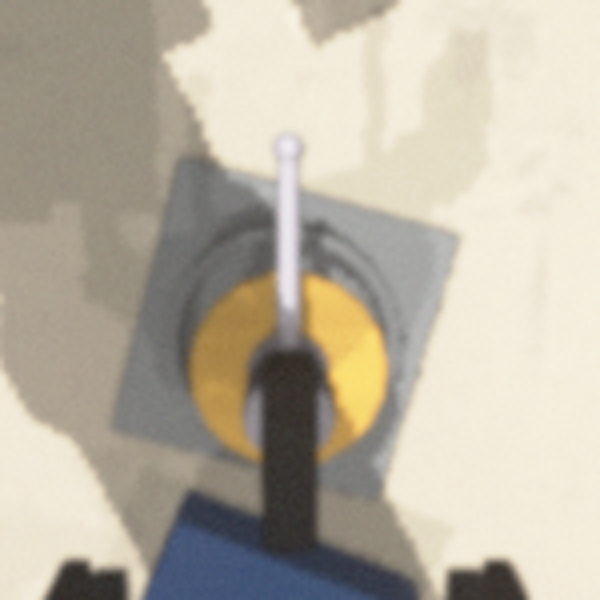

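View pics/s14.png

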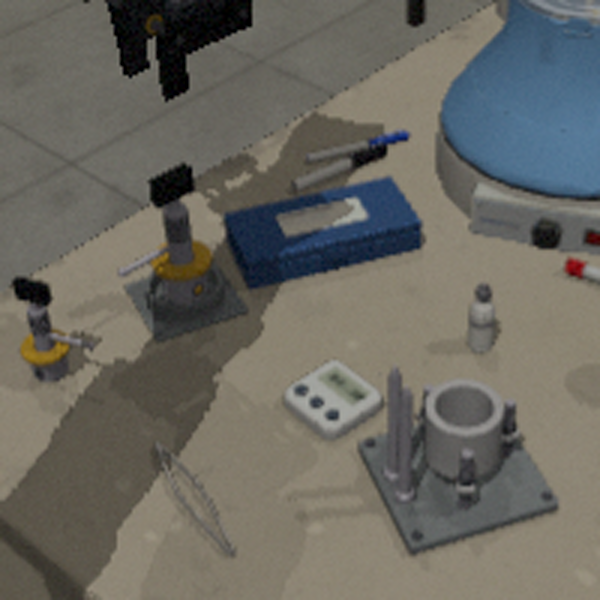

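```bash
python3 -c "
from cell import *
print(sign_off())"
```

```text
the job is handed in; nothing more can be done
None
```

The gauge is back upright in its cup and the job is handed in, with the robot clear of everything, at about 35 s. `sign_off()` gives no verdict, so I don't know whether it passed.

- **Press:** I lowered the gauge into the bore with its rod between the posts. The collar met the rim about 83 mm above the worktop, and I pressed it to about 3.8 N.
- **Lock:** I turned the bar open to its stop, felt at about 0.4 Nm, and back to its stop, felt at about 0.3 Nm. The press stayed at roughly 3.5 to 4.6 N throughout. I then eased the twist to about zero.
- **Draw out and return:** I drew the gauge out in small steps, correcting sideways as the forces showed, and stood it in the cup.

**Last checks:** the pictures show the gauge upright near the middle of its cup, with the bar in line with the rod (locked) and the other things where they were. A brass plunger could be seen standing out of the head, both over the stand and in the cup.

**Not confirmed:**
- I had no direct reading of the plunger span or the lock angle. That the plungers are still at 44 mm rests only on the low loads.
- Side forces reached about 2 N while turning. During the draw-out they reached about 1.1 N on average (2 N at most), with a moment up to 0.45 Nm.

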